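# Sort axle sleeves on a step gauge

### The arm

A 6-joint arm with a two-finger parallel gripper is mounted at the origin on the work surface. World frame = base frame: x ahead of the robot, y to its left, z up, the work surface at z = 0. Lengths are in m, angles in rad, forces in N, time in s.
With the tool pointing down it reaches from about 0.35 to 0.975 m from the base axis. Payload 4.9 kg.
Tool frame: the origin (TCP) lies at the very end of the fingers, on their centre line; the grasp point (between the pads) lies 19 mm behind it (ctrl.tcp_to_grasp is the z of the grasp point in the tool frame, in m); z points along the fingers, y is the line along which they close (so a half turn about z gives the same grasp; the last joint's range is limited). The gripper opens to 85 mm and grips with 20 to 120 N. Pads are 22 mm wide; open, the fingers measure 114 mm over their backs; the gripper's body (76 mm by 85 mm) begins 54 mm behind the grasp point. The pads swing forward as they close: fully open they stand 13 mm farther back than shut.
Start: joints at [-1.311, 0.053, 1.613, -0, 1.476, -0.119], TCP at [0.231, -0.581, 0.231] pointing down, gripper open.
Joint ranges: [-3.01, 3.01], [-1.01, 2.22], [0.06, 2.58], [-1.02, 4.17], [0.09, 2.62], [-3.14, 3.14]. Speed limits (rad/s): [2.57, 2.57, 3.14, 3.14, 3.14, 3.14].

### API

Orientations are given as a rotation vector (axis times angle).
In Python, from station import ctrl, eyes, job, nets gives the robot as it stands. The module is installed in compiled form; this text tells all that it offers.
- The arm moves only by the tool jog_arm, never from a script. Its argument "commands" is one flat list of numbers, 7 for each row, row after row: the shift along the tool's x, y, z each as a share of 0.06 m, from -1 to 1, then the turn, a rotation vector about the tool's x, y, z each as a share of 0.1 rad, from -1 to 1, then the finger opening in mm, from 0 to 85.4. In form: [x, y, z, ax, ay, az, grip, x, y, z, ax, ay, az, grip, ...]. A call has 1 to 20 rows; each row shifts and turns the commanded pose from where the row before left it, along the tool's axes as they then stand; what a row does not reach is not made up. A row lasts 1/8 s, in which the tool goes at most 62.5 mm and 10.7 degrees, less where a joint would pass 70% of its speed; a pose out of reach is approached as far as the arm can. A call with a number of a shift or a turn outside -1 to 1 is refused whole. A call with a gripper value outside its range is refused whole. The fingers move at their own pace and stop on an object; "newtons" is the grip in N (left out, the last holds). Time passes only in rows, so rows that do not move let the fingers close. It gives the time, the measured TCP pose, the force, the opening and the grip force at its end, in the units of the state.
- ctrl.get_obs(): the state, without advancing time (a new reading comes with each control period).
- eyes.get_image(name): name is "scene" or "top"; returns a dict with "image" (480x640x3 uint8, red, green, blue), "z_map" (480x640 float32, m along the optical axis (not along the pixel's ray), 0 where there is no reading), "K" (3x3 intrinsics, pixels), "cam_to_world" (4x4, takes a point from camera to world coordinates). Camera axes: x right, y up, looking along -z (the intrinsics and any distortion apply to the point x, -y, -z); pixel columns grow to the right and rows downward; lengths in m; the calibration is good to about 2 mm. A picture is of the moment at which its call begins.
- job.finish_job(): hands the job in; it is judged then, once.
Trained networks look in the newest picture that a camera, given by its name, has taken for a name from the list of things; names that differ only in an ending like _2 or _b are one class to them, and where a whole thing is asked for, a point or a joint stands for the part that bears it (a point fixed in the world has none). Each returns a list of dicts, best first, with "p" (0 to 1); they miss things now and then, are a little off and sometimes report something else, mostly with a low value. They report only what shows in the picture. A call takes as long as a camera call. They do not tell look-alikes from the thing itself.
- nets.silhouettes(camera, name): "mask" (480x640 bool, what is visible of it) and "bbox" ([left, top, right, bottom] in pixels, round what is visible of it).
The state is a dict: "t": time; "q": joint angles; "dq": joint speeds; "effort": joint torques, N m; "tool_pos": TCP position; "tool_rot": TCP orientation; "contact_force": force on the tool from outside, world axes, zero at the start; "wrist_torque": the same for the moment, N m; "opening": finger opening in m; "grip_force": force on a finger pad.
Only numpy, scipy, OpenCV 4.12 (cv2) and the standard library are available. Lean on these libraries where they do the work, as an engineer would, in place of code of your own. Each camera call takes 0.05 s, during which the arm holds its last target. There are 200 camera calls.

### The job

The brass axle sleeves on the black mat come in two bores that look alike: open the clear cover of the step gauge right back on to its stop and slip the sleeves one at a time down over the gauge pin to see how far each goes, neither dropping them on to it nor pressing once they meet resistance. Stand those that stop at the step in the blue tray and those that go all the way down to the base plate in the yellow tray, closed end up. When all are sorted, shut the cover again; never let it bang at either end, and leave the other things on the bench alone.

Things in the scene. Friction and masses are not known exactly. Their poses are not given: they have to be found in the camera images.
- cover (a joint): hinge of the gauge's clear cover, rad: 0 shut, 1.75 open on its stop (about 100 degrees back). The cover is a clear hood 112 mm along the hinge, 132 mm out from it, 64 mm high, 0.3 kg, open underneath. It swings freely with a little damping and is top-heavy: let go below about 1.0 rad it falls shut, above that it falls open, and from more than 0.04 rad off either end it lands with a bang.
- cover_handle (a point): middle of the cover's red bar handle: a round bar 10 mm thick, parallel to the hinge line, on two posts at its ends (free span 54 mm), 36 mm above the hood's top near its front edge. Shut, it lies 116 mm from the hinge line on the gauge's -y side and 100 mm above it. It moves with the cover; its z axis points out of the hood's top.
- cover_hinge (a point): middle of the cover's hinge line, 66 mm from the pin's axis on the gauge's +y side, 20 mm above the bench. The line is parallel to the gauge's x axis; opening lifts the handle up and over towards the gauge's +y side.
- gauge: the step gauge, fixed to the bench: a green iron base plate 130 x 170 x 18 mm (x, y, z) with a bright stepped steel pin standing upright on it, under the clear cover. Steel and brass are hard: a sleeve should meet the pin or plate at 20 mm/s or slower. Origin on the pin's axis at the bench; z up, +y from the pin to the hinge.
- pin_foot (a point): foot of the gauge pin: on its axis, at the top of the base plate, 18 mm above the bench. From here the pin is 24 mm in diameter up to a flat step at 20 mm, then 20 mm in diameter, and ends 38 mm up, its tip bevelled over the last 3 mm to 14 mm diameter. A 22 mm bore stops with its mouth 20 mm above this point, a 27 mm bore goes down to 0.
- tray_blue: blue open tray, fixed, 120 x 210 mm outside (x, y), walls 30 mm high, walls and floor 4 mm thick; for sleeves that stop at the step. Origin at the middle of its underside, z up.
- tray_yellow: yellow open tray of the same size; for sleeves that go down to the base plate. Origin at the middle of its underside, z up.
- sleeve_a: a brass axle sleeve (may be absent): a cap 40 mm in diameter, 46 mm tall, about 0.28 kg, closed on top, with a bore 40 mm deep open underneath, either 22 or 27 mm, which cannot be seen from outside. It starts on the black mat on the robot's right (-y), open end down. Origin at the middle of its open end, z towards the closed end.
- sleeve_b: a brass axle sleeve (may be absent): a cap 40 mm in diameter, 46 mm tall, about 0.28 kg, closed on top, with a bore 40 mm deep open underneath, either 22 or 27 mm, which cannot be seen from outside. It starts on the black mat on the robot's right (-y), open end down. Origin at the middle of its open end, z towards the closed end.
- sleeve_c: a brass axle sleeve (may be absent): a cap 40 mm in diameter, 46 mm tall, about 0.28 kg, closed on top, with a bore 40 mm deep open underneath, either 22 or 27 mm, which cannot be seen from outside. It starts on the black mat on the robot's right (-y), open end down. Origin at the middle of its open end, z towards the closed end.
- sleeve_d: a brass axle sleeve (may be absent): a cap 40 mm in diameter, 46 mm tall, about 0.28 kg, closed on top, with a bore 40 mm deep open underneath, either 22 or 27 mm, which cannot be seen from outside. It starts on the black mat on the robot's right (-y), open end down. Origin at the middle of its open end, z towards the closed end.
- sleeve_e: a brass axle sleeve (may be absent): a cap 40 mm in diameter, 46 mm tall, about 0.28 kg, closed on top, with a bore 40 mm deep open underneath, either 22 or 27 mm, which cannot be seen from outside. It starts on the black mat on the robot's right (-y), open end down. Origin at the middle of its open end, z towards the closed end.
- sleeve_f: a brass axle sleeve (may be absent): a cap 40 mm in diameter, 46 mm tall, about 0.28 kg, closed on top, with a bore 40 mm deep open underneath, either 22 or 27 mm, which cannot be seen from outside. It starts on the black mat on the robot's right (-y), open end down. Origin at the middle of its open end, z towards the closed end.
- spray_can: green spray can 65 mm in diameter, 190 mm tall, origin under its middle; not part of the job
- screwdriver: red-handled screwdriver 180 mm long lying on the bench, origin under its middle, blade along its x axis; not part of the job
- wrench: steel spanner 160 mm long lying flat along its x axis, origin under its middle; not part of the job
- tape_measure: yellow tape measure 70 x 40 x 65 mm, origin under its middle; not part of the job
- multimeter: orange multimeter 160 x 85 x 33 mm lying on its back, origin under its middle; not part of the job
- circuit_board: green circuit board 100 x 150 mm on an aluminium heat sink, 50 mm tall in all, origin under its middle; not part of the job
- pliers: pliers with one red and one black handle, 180 mm long, lying flat, origin under the middle of the handles; not part of the job
Not all that is in view belongs to the job. Leave any pink or purple look-alike of the sleeve_f alone.

How it is judged:
By the outcome, as a careful person would: the job done as asked, in the order asked, and still so for the second after the job is handed in, with the robot touching nothing.
Of sleeve_a, sleeve_b, sleeve_c, sleeve_d, sleeve_e, sleeve_f only 3 to 5 are there at a start; the rules pass over those that are not, and their reading is None.
At some moment in a run one of sleeve_a, sleeve_b, sleeve_c, sleeve_d, sleeve_e, sleeve_f may be knocked a few centimetres aside while the robot is not near it.
It also fails if it takes over 210 s, if anything falls off the work surface, if the arm or the gripper's body presses on something with over 40 N, if the wrist force passes 120 N, or if a joint passes its speed limit or range.

## Working session

There is one attempt and no reset: what is moved stays moved. The work goes in short steps, Python scripts to look and compute and a tool call to move; the robot and the scene stay as the last step left them, time stands still between calls to the robot, and variables do not carry over. Pictures are saved under pics/ and viewed, at most 14 in all, crops included, and the job is handed in when it is done.

Besides the shell and the picture viewer there is one more tool, called after "Request:" as name(argument=value, ...), one argument or row to a line, values as JSON. jog_arm: Moves the arm, as the interface text tells. Shift numbers are shares of 0.06 m and turn numbers shares of 0.1 rad, none past 1 either way. Its arguments: {"type":"object","properties":{"commands":{"type":"array","items":{"type":"number"}},"newtons":{"type":"number"}},"required":["commands"]}

```bash
mkdir -p pics; cat > h.py <<'E'
import numpy as np, cv2
from station import ctrl, eyes, job, nets
from scipy.spatial.transform import Rotation as R
def cloud(d):
    z=d["z_map"];K=d["K"];v,u=np.mgrid[0:480,0:640]
    p=np.stack([(u-K[0,2])/K[0,0]*z,-(v-K[1,2])/K[1,1]*z,-z],-1)
    T=d["cam_to_world"];w=p@T[:3,:3].T+T[:3,3];w[z==0]=np.nan
    return w
def save(d,n,box=None,s=1):
    im=d["image"][...,::-1]
    if box: im=im[box[1]:box[3],box[0]:box[2]]
    cv2.imwrite("pics/"+n,cv2.resize(im,None,fx=s,fy=s))
E
python3 - <<'E'
from h import *
for c in("top","scene"):
    d=eyes.get_image(c);save(d,c+"0.png");w=cloud(d);np.save(c+"0.npy",w)
    print(c,d["K"].tolist(),d["cam_to_world"].round(3).tolist(),{k:v for k,v in d.items() if k not in("image","z_map","K","cam_to_world")})
    for n in("sleeve_a","gauge","cover","cover_handle","tray_blue","tray_yellow"):
        for r in nets.silhouettes(c,n)[:8]:
            q=w[r["mask"]];q=q[~np.isnan(q[:,0])]
            if len(q): print(c,n,round(r["p"],2),np.array(r["bbox"]).astype(int).tolist(),np.median(q,0).round(3),q.min(0).round(3),q.max(0).round(3))
o=ctrl.get_obs();print(o,ctrl.tcp_to_grasp)
E
```

```text
top [[444.991813662518, 0.0, 323.7185379407492], [0.0, 444.991813662518, 242.36376067248068], [0.0, 0.0, 1.0]] [[0.006, 0.992, -0.124, 0.434], [-1.0, 0.006, 0.001, 0.025], [0.002, 0.124, 0.992, 1.299], [0.0, 0.0, 0.0, 1.0]] {}
top sleeve_a 0.7 [412, 258, 429, 272] [ 0.522 -0.247  0.046] [ 0.504 -0.28  -0.002] [ 0.546 -0.23   0.053]
top sleeve_a 0.7 [484, 211, 500, 226] [ 0.663 -0.46   0.045] [ 0.646 -0.484  0.008] [ 0.684 -0.445  0.054]
top sleeve_a 0.69 [409, 232, 428, 251] [ 0.601 -0.244  0.046] [ 0.581 -0.268 -0.004] [ 0.628 -0.228  0.055]
top sleeve_a 0.61 [409, 291, 426, 304] [ 0.436 -0.242  0.046] [ 0.418 -0.276 -0.004] [ 0.456 -0.225  0.053]
top sleeve_a 0.61 [508, 217, 526, 234] [ 0.642 -0.53   0.044] [ 0.625 -0.559 -0.005] [ 0.673 -0.516  0.054]
top sleeve_a 0.51 [442, 267, 462, 282] [ 0.506 -0.343  0.045] [ 0.487 -0.365  0.004] [ 0.523 -0.329  0.053]
top sleeve_a 0.49 [442, 231, 462, 247] [ 0.611 -0.34   0.046] [ 0.594 -0.363 -0.001] [ 0.631 -0.325  0.053]
top gauge 0.81 [230, 251, 297, 302] [0.49  0.193 0.084] [0.419 0.11  0.003] [0.567 0.291 0.13 ]
top cover_handle 0.88 [
[... 2138 characters left out ...]
t': 0.7, 'q': array([-1.31097422e+00,  5.26916240e-02,  1.61285464e+00,  1.93257397e-05,
        1.47597958e+00, -1.18991851e-01]), 'dq': array([ 7.80347182e-04, -6.83269761e-04,  2.09693313e-04, -1.54070633e-04,
        9.28038756e-05, -3.40954523e-04]), 'effort': array([-3.42831381e-04, -3.93550515e+01, -3.70375121e+01, -8.46107423e-05,
        4.31221933e-04, -7.18784690e-06]), 'tool_pos': array([ 0.23114871, -0.58069278,  0.2313359 ]), 'tool_rot': array([3.08534501e+00, 5.91472986e-01, 3.75292669e-05]), 'contact_force': array([-0.30463934, -0.21579114, -0.59280449]), 'wrist_torque': array([-0.0346912 ,  0.01988658, -0.02415688]), 'grip_force': 0.0, 'opening': 0.08557145390541089} -0.0187
```

View pics/top0.png

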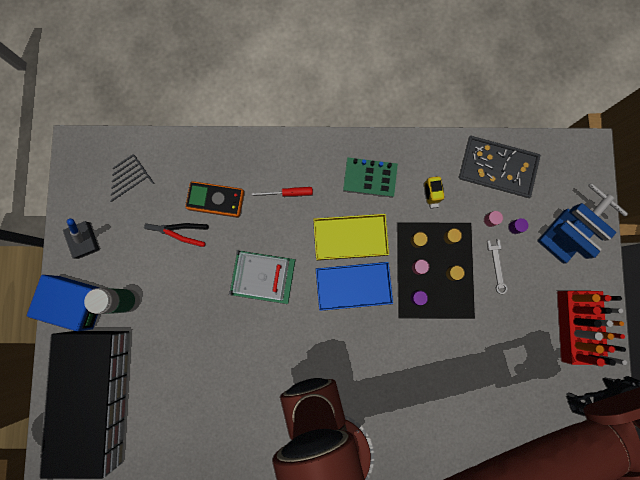

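View pics/scene0.png

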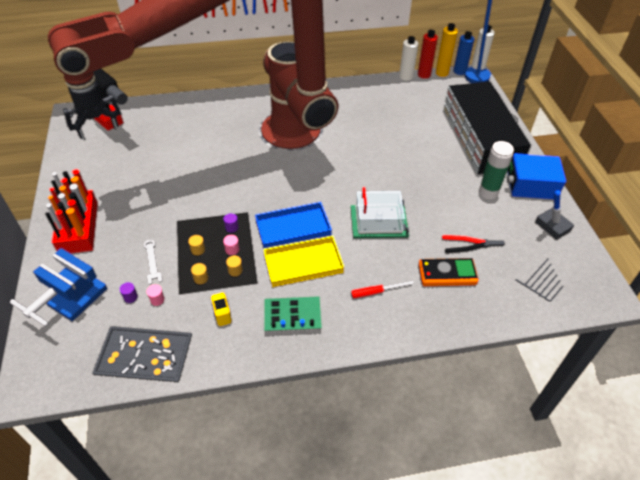

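Brass sleeves sit at top px (420,239), (454,236) and (457,272). Pink and purple look-alikes are at (422,267), (420,298), (495,218) and (519,226). The gauge is at (262,276) with its red handle at (277,278), blue tray at (354,286), yellow tray at (350,237).

```bash
cat >> h.py <<'E'
def rect(p,zs=""):
    (cx,cy),(a,b),an=cv2.minAreaRect((p[:,:2]*1000).astype(np.float32)); return np.round([cx,cy,a,b,an],1)
E
python3 - <<'E'
from h import *
for c in("top","scene"):
    w=np.load(c+"0.npy");im=cv2.imread(f"pics/{c}0.png");hsv=cv2.cvtColor(im,cv2.COLOR_BGR2HSV)
    H,S,V=[hsv[...,i].astype(int) for i in range(3)]
    x,y,z=w[...,0],w[...,1],w[...,2]
    near=(abs(x-.49)<.12)&(abs(y-.2)<.13)
    m=near&(z>.078)&(z<.092);print(c,"hoodtop",m.sum(),rect(w[m]),np.nanmedian(w[m],0).round(4))
    m=near&((H<8)|(H>172))&(S>130)&(z>.1);q=w[m];print("handle",len(q),rect(q),q.mean(0).round(4),q[:,2].max().round(3))
    m=near&(H>50)&(H<85)&(S>80)&(z<.03);print("green",m.sum(),rect(w[m]),np.median(w[m],0).round(3))
    for n,h0,h1 in(("blue",100,125),("yellow",22,35)):
        m=(H>h0)&(H<h1)&(S>120)&(x>.35)&(x<.72)&(abs(y+.06)<.15)&(z>.022)&(z<.045); q=w[m];print(n,len(q),rect(q),np.median(q[:,2]).round(3))
        m=(H>h0)&(H<h1)&(S>120)&(x>.35)&(x<.72)&(abs(y+.06)<.15)&(z<.014);print(n,"floor",rect(w[m]))
    for s in((.601,-.244),(.611,-.34),(.506,-.343)):
        m=(np.hypot(x-s[0],y-s[1])<.03)&(z>.038)&(H>10)&(H<30)&(S>90)
        if c=="scene": m=(np.hypot(x-s[0],y-s[1])<.03)&(z>.04)&(H>10)&(H<30)&(S>90)
        q=w[m];print("sleeve",len(q),q.mean(0).round(4),np.median(q[:,2]).round(4),((q.min(0)+q.max(0))/2).round(4),np.ptp(q,0).round(3))
E
```

```text
top hoodtop 1884 [493.5 200.  133.  112.   81.6] [0.4925 0.2032 0.0849]
handle 98 [485.5 149.9   8.8  69.8  81.8] [0.485  0.1495 0.124 ] 0.13
green 508 [494.4 201.  169.1 130.1  81.3] [0.477 0.137 0.019]
blue 330 [469.2 -61.5 119.8 209.5   5.5] 0.03
blue floor [472.2 -65.  118.4 212.6   5.6]
yellow 294 [611.4 -52.9 120.6 210.1   4.2] 0.03
yellow floor [614.5 -56.6 126.5 211.2   4.4]
sleeve 158 [ 0.6022 -0.2472  0.0469] 0.047 [ 0.6023 -0.2477  0.047 ] [0.04  0.038 0.015]
sleeve 157 [ 0.6129 -0.3446  0.0462] 0.0466 [ 0.6125 -0.3448  0.0456] [0.038 0.038 0.015]
sleeve 163 [ 0.507  -0.3487  0.0467] 0.0469 [ 0.5073 -0.3489  0.0464] [0.037 0.039 0.014]
scene hoodtop 1138 [496.7 198.4 132.8 119.   81.6] [0.502  0.2016 0.0836]
handle 55 [490.3 148.7   9.4  76.7  80.5] [0.4916 0.1486 0.1228] 0.13
green 377 [502.4 198.5 169.6 134.3  76.8] [0.548 0.148 0.017]
blue 405 [472.3 -61.9 130.  210.5   5. ] 0.027
blue floor [461.5 -54.5 143.1 213.4   5.7]
yellow 460 [614.5 -53.2 131.  210.8   4.2] 0.028
yellow floor [598.9 -47.7 153.2 214.3   5.1]
sleeve 126 [ 0.6062 -0.2495  0.0452] 0.0451 [ 0.6062 -0.2501  0.0461] [0.043 0.037 0.012]
sleeve 137 [ 0.6168 -0.3466  0.0447] 0.0447 [ 0.6174 -0.3465  0.0461] [0.044 0.038 0.012]
sleeve 114 [ 0.5109 -0.3506  0.0454] 0.0451 [ 0.5103 -0.3494  0.0462] [0.039 0.036 0.012]
```

```bash
cat >> h.py <<'E'
PIN=np.array([.4937,.2003]); YAW=-.147; GX=np.array([np.cos(YAW),np.sin(YAW)]); GY=np.array([-GX[1],GX[0]])
def down(yaw): return R.from_matrix([[np.cos(yaw),np.sin(yaw),0],[np.sin(yaw),-np.cos(yaw),0],[0,0,-1]])
def plan(p,yaw,n=None,start=None):
    """rows from measured (or given) pose to tcp p, tool down at yaw; prints shift and turn shares"""
    o=ctrl.get_obs()
    p0,r0=(o["tool_pos"],R.from_rotvec(o["tool_rot"])) if start is None else start
    p=np.array(p);rt=down(yaw);rv=(r0.inv()*rt).as_rotvec()
    n=n or int(np.ceil(max(np.abs(rv).max()/.095,np.linalg.norm(p-p0)/.055)))
    r=r0
    rows=[]
    for i in range(n):
        rows.append(np.round(np.r_[r.inv().apply((p-p0)/n)/.06,rv/n/.1],2)); r=r*R.from_rotvec(rv/n)
    for k in rows: print(*k,sep=",")
    return p,rt
def st():
    o=ctrl.get_obs();m=R.from_rotvec(o["tool_rot"]).as_matrix()
    print("t",round(o["t"],2),"tcp",o["tool_pos"].round(4),"yaw",round(np.arctan2(m[1,0],m[0,0]),3),"F",o["contact_force"].round(1),"T",o["wrist_torque"].round(2),"open",round(o["opening"]*1e3,1),"grip",round(o["grip_force"],1))
E
python3 - <<'E'
from h import *
h=PIN-.05*GY;print(h)
plan([*h,.22],YAW)
E
```

```text
[0.48637644 0.15083925]
0.56,-0.65,0.01,0.0,-0.0,0.35
0.54,-0.67,0.01,0.0,-0.0,0.35
0.52,-0.69,0.01,0.0,-0.0,0.35
0.49,-0.71,0.01,0.0,-0.0,0.35
0.47,-0.72,0.01,0.0,-0.0,0.35
0.44,-0.74,0.01,0.0,-0.0,0.35
0.42,-0.75,0.01,0.0,-0.0,0.35
0.39,-0.77,0.01,0.0,-0.0,0.35
0.36,-0.78,0.01,0.0,-0.0,0.35
0.33,-0.79,0.01,0.0,-0.0,0.35
0.31,-0.8,0.01,0.0,-0.0,0.35
0.28,-0.81,0.01,0.0,-0.0,0.35
0.25,-0.82,0.01,0.0,-0.0,0.35
0.22,-0.83,0.01,0.0,-0.0,0.35
0.19,-0.84,0.01,0.0,-0.0,0.35
```

Request:
jog_arm(
  commands=[0.56,-0.65,0,0,0,0.35,50,0.54,-0.67,0,0,0,0.35,50,0.52,-0.69,0,0,0,0.35,50,0.49,-0.71,0,0,0,0.35,50,0.47,-0.72,0,0,0,0.35,50,0.44,-0.74,0,0,0,0.35,50,0.42,-0.75,0,0,0,0.35,50,0.39,-0.77,0,0,0,0.35,50,0.36,-0.78,0,0,0,0.35,50,0.33,-0.79,0,0,0,0.35,50,0.31,-0.8,0,0,0,0.35,50,0.28,-0.81,0,0,0,0.35,50,0.25,-0.82,0,0,0,0.35,50,0.22,-0.83,0,0,0,0.35,50,0.19,-0.84,0,0,0,0.35,50,0,0,0,0,0,0,50,0,0,0,0,0,0,50],
  newtons=20,
)

```text
t: 2.82
tool_pos: [0.4858, 0.1497, 0.2312]
tool_rot: [3.133, -0.229, -0.001]
contact_force: [1.2, 0.1, 0.3]
opening: 0.0497
grip_force: 0.0
```

```bash
python3 - <<'E'
from h import *
st()
plan([*(PIN-.05*GY),.101],YAW,4)
E
```

```text
t 2.83 tcp [0.4858 0.1497 0.2312] yaw -0.146 F [1.2 0.1 0.3] T [ 0.02 -0.01  0.  ] open 49.7 grip 0.0
0.0,-0.01,0.54,0.0,0.0,0.0
0.0,-0.01,0.54,0.0,0.0,0.0
0.0,-0.01,0.54,0.0,0.0,0.0
0.0,-0.0,0.54,0.0,0.0,0.0
```

Request:
jog_arm(
  commands=[0,-0.01,0.6,0,0,0,50,0,-0.01,0.6,0,0,0,50,0,0,0.4,0,0,0,50,0,0,0.3,0,0,0,50,0,0,0.27,0,0,0,50,0,0,0,0,0,0,30,0,0,0,0,0,0,20,0,0,0,0,0,0,14,0,0,0,0,0,0,5,0,0,0,0,0,0,5,0,0,0,0,0,0,5],
  newtons=20,
)

```text
t: 4.2
tool_pos: [0.4868, 0.1504, 0.1022]
tool_rot: [3.132, -0.229, 0.002]
contact_force: [-1.5, -6.0, 4.5]
opening: 0.0091
grip_force: 20.4
```

```bash
python3 - <<'E'
from h import *
st()
w=eyes.get_image("top");save(w,"g1.png",(200,220,320,320),5)
E
```

```text
t 4.2 tcp [0.4868 0.1504 0.1022] yaw -0.146 F [-1.5 -6.   4.5] T [-0.85  0.2  -0.01] open 9.1 grip 20.4
```

View pics/g1.png

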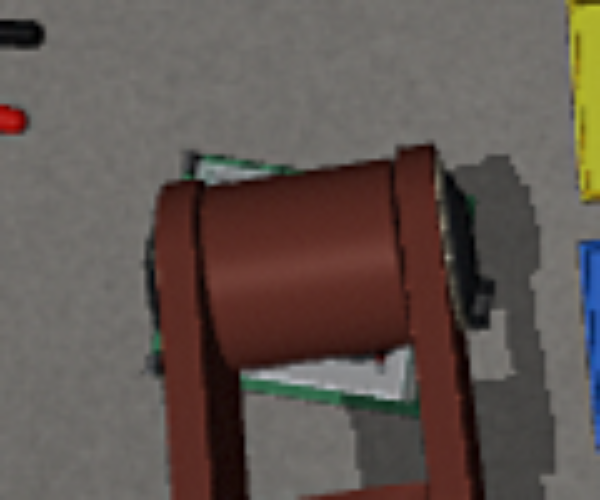

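The view is blocked by the arm, but the readings (opening 9.1 mm, grip 20 N) show the bar is held. Next I open the cover along the arc.

```bash
cat >> h.py <<'E'
def arc(ths):
    """rows (tool y,z shares) moving the handle along angles ths; rounded with error carry"""
    r=np.hypot(.116,.1);a=np.arctan2(.1,-.116)-np.array(ths)
    P=np.c_[-r*np.cos(a),-r*np.sin(a)]/.06; C=np.round(P-P[0],2)
    print([tuple(d.round(2)) for d in np.diff(C,axis=0)])
E
python3 - <<'E'
from h import *
t=np.linspace(0,1,21);arc(.85*(t+ .0*t)-.0)
arc(np.linspace(.85,1.6,21)); arc(np.linspace(1.6,1.75,11))
E
```

```text
[(np.float64(-0.07), np.float64(-0.08)), (np.float64(-0.08), np.float64(-0.08)), (np.float64(-0.08), np.float64(-0.07)), (np.float64(-0.08), np.float64(-0.07)), (np.float64(-0.08), np.float64(-0.07)), (np.float64(-0.09), np.float64(-0.06)), (np.float64(-0.09), np.float64(-0.06)), (np.float64(-0.1), np.float64(-0.06)), (np.float64(-0.09), np.float64(-0.05)), (np.float64(-0.1), np.float64(-0.05)), (np.float64(-0.1), np.float64(-0.04)), (np.float64(-0.1), np.float64(-0.04)), (np.float64(-0.1), np.float64(-0.04)), (np.float64(-0.11), np.float64(-0.03)), (np.float64(-0.1), np.float64(-0.02)), (np.float64(-0.11), np.float64(-0.02)), (np.float64(-0.11), np.float64(-0.02)), (np.float64(-0.1), np.float64(-0.01)), (np.float64(-0.11), np.float64(-0.01)), (np.float64(-0.11), np.float64(-0.01))]
[(np.float64(-0.1), np.float64(0.0)), (np.float64(-0.09), np.float64(0.01)), (np.float64(-0.1), np.float64(0.0)), (np.float64(-0.09), np.float64(0.02)), (np.float64(-0.1), np.float64(0.01)), (np.float64(-0.09), np.float64(0.02)), (np.float64(-0.09), np.float64(0.02)), (np.float64(-0.1), np.float64(0.03)),
[... 159 characters left out ...]
p.float64(-0.09), np.float64(0.05)), (np.float64(-0.08), np.float64(0.04)), (np.float64(-0.08), np.float64(0.05)), (np.float64(-0.09), np.float64(0.05)), (np.float64(-0.07), np.float64(0.06)), (np.float64(-0.08), np.float64(0.05)), (np.float64(-0.07), np.float64(0.07)), (np.float64(-0.08), np.float64(0.06))]
[(np.float64(-0.03), np.float64(0.03)), (np.float64(-0.03), np.float64(0.02)), (np.float64(-0.02), np.float64(0.03)), (np.float64(-0.03), np.float64(0.03)), (np.float64(-0.03), np.float64(0.02)), (np.float64(-0.02), np.float64(0.03)), (np.float64(-0.03), np.float64(0.03)), (np.float64(-0.02), np.float64(0.03)), (np.float64(-0.03), np.float64(0.03)), (np.float64(-0.02), np.float64(0.03))]
```

Request:
jog_arm(
  commands=[0,-0.07,-0.08,0,0,0,5,0,-0.08,-0.08,0,0,0,5,0,-0.08,-0.07,0,0,0,5,0,-0.08,-0.07,0,0,0,5,0,-0.08,-0.07,0,0,0,5,0,-0.09,-0.06,0,0,0,5,0,-0.09,-0.06,0,0,0,5,0,-0.1,-0.06,0,0,0,5,0,-0.09,-0.05,0,0,0,5,0,-0.1,-0.05,0,0,0,5],
)

```text
t: 5.5
tool_pos: [0.4945, 0.2017, 0.1416]
tool_rot: [3.132, -0.23, 0.003]
contact_force: [-1.2, -4.9, 5.4]
opening: 0.0088
grip_force: 20.3
```

```bash
python3 - <<'E'
from h import *
st();o=ctrl.get_obs()["tool_pos"]; print((o[:2]-PIN)@GY-.066,o[2]+.019-.02, np.hypot((o[:2]-PIN)@GY-.066,o[2]-.001))
E
```

```text
t 5.5 tcp [0.4945 0.2017 0.1416] yaw -0.146 F [-1.2 -4.9  5.4] T [-0.94  0.08 -0.01] open 8.8 grip 20.3
-0.06450354131938497 0.1405957964222394 0.15468640798190833
```

Forces are small, so I continue.

Request:
jog_arm(
  commands=[0,-0.1,-0.04,0,0,0,5,0,-0.1,-0.04,0,0,0,5,0,-0.1,-0.04,0,0,0,5,0,-0.11,-0.03,0,0,0,5,0,-0.1,-0.02,0,0,0,5,0,-0.11,-0.02,0,0,0,5,0,-0.11,-0.02,0,0,0,5,0,-0.1,-0.01,0,0,0,5,0,-0.11,-0.01,0,0,0,5,0,-0.11,-0.01,0,0,0,5,0,-0.1,0,0,0,0,5,0,-0.09,0.01,0,0,0,5,0,-0.1,0,0,0,0,5,0,-0.09,0.02,0,0,0,5,0,-0.1,0.01,0,0,0,5,0,-0.09,0.02,0,0,0,5,0,-0.09,0.02,0,0,0,5,0,-0.1,0.03,0,0,0,5,0,-0.09,0.03,0,0,0,5,0,-0.09,0.03,0,0,0,5],
)

```text
t: 8.0
tool_pos: [0.5115, 0.3208, 0.1436]
tool_rot: [-3.132, 0.23, -0.002]
contact_force: [4.7, -0.4, 1.4]
opening: 0.0089
grip_force: 20.5
```

```bash
python3 - <<'E'
from h import *
st();o=ctrl.get_obs()["tool_pos"]; print((o[:2]-PIN)@GY-.066,o[2]+.019-.02, np.hypot((o[:2]-PIN)@GY-.066,o[2]-.001))
E
```

```text
t 8.0 tcp [0.5115 0.3208 0.1436] yaw -0.146 F [ 4.7 -0.4  1.4] T [-0.25 -0.7   0.01] open 8.9 grip 20.5
0.05583742523181949 0.1426229112997755 0.1531636800424391
```

Request:
jog_arm(
  commands=[0,-0.09,0.03,0,0,0,5,0,-0.08,0.04,0,0,0,5,0,-0.09,0.05,0,0,0,5,0,-0.08,0.04,0,0,0,5,0,-0.08,0.05,0,0,0,5,0,-0.09,0.05,0,0,0,5,0,-0.07,0.06,0,0,0,5,0,-0.08,0.05,0,0,0,5,0,-0.07,0.07,0,0,0,5,0,-0.04,0.03,0,0,0,5,0,-0.04,0.03,0,0,0,5,0,-0.03,0.03,0,0,0,5,0,-0.03,0.02,0,0,0,5,0,-0.02,0.03,0,0,0,5,0,-0.03,0.03,0,0,0,5],
)

```text
t: 9.88
tool_pos: [0.5189, 0.3749, 0.1071]
tool_rot: [3.133, -0.229, -0.001]
contact_force: [6.1, -1.1, -0.8]
opening: 0.0091
grip_force: 20.3
```

Request:
jog_arm(
  commands=[0,-0.02,0.01,0,0,0,5,0,-0.01,0.02,0,0,0,5,0,-0.01,0.01,0,0,0,5,0,-0.01,0.02,0,0,0,5,0,-0.02,0.01,0,0,0,5,0,-0.01,0.02,0,0,0,5],
)

```text
t: 10.62
tool_pos: [0.5196, 0.3796, 0.1021]
tool_rot: [3.133, -0.229, -0.001]
contact_force: [4.6, -0.9, -0.6]
opening: 0.0093
grip_force: 20.2
```

```bash
python3 - <<'E'
from h import *
st();o=ctrl.get_obs()["tool_pos"]; a=(o[:2]-PIN)@GY-.066;print(a,o[2]-.001, np.hypot(a,o[2]-.001), np.arctan2(.1,-.116)-np.arctan2(o[2]-.001,a))
E
```

```text
t 10.62 tcp [0.5196 0.3796 0.1021] yaw -0.146 F [ 4.6 -0.9 -0.6] T [-0.37 -0.59 -0.08] open 9.3 grip 20.2
0.11520222768092625 0.10105639630792868 0.1532447339956356 1.7100539518638356
```

Request:
jog_arm(
  commands=[0,-0.01,0.01,0,0,0,5,0,-0.01,0.01,0,0,0,5,0,-0.01,0.02,0,0,0,5,0,-0.01,0.01,0,0,0,5,0,-0.01,0.02,0,0,0,5],
)

```text
t: 11.25
tool_pos: [0.5202, 0.3829, 0.0982]
tool_rot: [-3.133, 0.229, 0.0]
contact_force: [2.9, 0.1, 0.3]
opening: 0.0093
grip_force: 20.2
```

Request:
jog_arm(
  commands=[0,-0.01,0.01,0,0,0,5,0,-0.01,0.01,0,0,0,5],
)

```text
t: 11.5
tool_pos: [0.5202, 0.3831, 0.098]
tool_rot: [3.131, -0.229, -0.001]
contact_force: [-1.8, -7.3, 9.4]
opening: 0.0094
grip_force: 21.0
```

```bash
python3 - <<'E'
from h import *
st();o=ctrl.get_obs()["tool_pos"]; a=(o[:2]-PIN)@GY-.066;print(a,o[2]-.001, np.hypot(a,o[2]-.001), np.arctan2(.1,-.116)-np.arctan2(o[2]-.001,a))
E
```

```text
t 11.5 tcp [0.5202 0.3831 0.098 ] yaw -0.146 F [-1.8 -7.3  9.4] T [-1.33  0.36 -0.01] open 9.4 grip 21.0
0.11873174291616054 0.09703508875609619 0.1533396074920394 1.7449545028989588
```

On the stop (contact reaction about 9 N, angle 1.745). I release gently, lift and go to the first sleeve.

Request:
jog_arm(
  commands=[0,0,0,0,0,0,12,0,0,0,0,0,0,16,0,0,0,0,0,0,20,0,0,0,0,0,0,22,0,0,-0.2,0,0,0,22,0,0,-0.3,0,0,0,22,0,0,-0.5,0,0,0,22,0,0,-0.5,0,0,0,22,0,0,-0.5,0,0,0,22,0,0,-0.5,0,0,0,22],
)

```text
t: 12.75
tool_pos: [0.5207, 0.3839, 0.25]
tool_rot: [-3.132, 0.229, -0.003]
contact_force: [0.4, -0.3, -0.9]
opening: 0.0221
grip_force: 0.0
```

```bash
python3 - <<'E'
from h import *
st()
plan([.6023,-.2477,.20],YAW)
E
```

```text
t 12.75 tcp [0.5207 0.3839 0.25  ] yaw -0.146 F [ 0.4 -0.3 -0.9] T [-0.03 -0.02  0.  ] open 22.1 grip 0.0
0.24,0.85,0.07,-0.0,-0.0,0.0
0.24,0.85,0.07,-0.0,-0.0,0.0
0.24,0.85,0.07,-0.0,-0.0,0.0
0.24,0.85,0.07,-0.0,-0.0,0.0
0.24,0.85,0.07,-0.0,-0.0,0.0
0.24,0.85,0.07,-0.0,-0.0,0.0
0.24,0.85,0.07,-0.0,-0.0,0.0
0.24,0.85,0.07,-0.0,-0.0,0.0
0.24,0.85,0.07,-0.0,-0.0,0.0
0.24,0.85,0.07,-0.0,-0.0,0.0
0.24,0.85,0.07,-0.0,-0.0,0.0
0.24,0.85,0.07,-0.0,-0.0,0.0
```

Request:
jog_arm(
  commands=[0.24,0.85,0.07,0,0,0,65,0.24,0.85,0.07,0,0,0,65,0.24,0.85,0.07,0,0,0,65,0.24,0.85,0.07,0,0,0,65,0.24,0.85,0.07,0,0,0,65,0.24,0.85,0.07,0,0,0,65,0.24,0.85,0.07,0,0,0,65,0.24,0.85,0.07,0,0,0,65,0.24,0.85,0.07,0,0,0,65,0.24,0.85,0.07,0,0,0,65,0.24,0.85,0.07,0,0,0,65,0.24,0.85,0.07,0,0,0,65,0,0,0,0,0,0,65],
)

```text
t: 14.38
tool_pos: [0.6023, -0.2504, 0.1978]
tool_rot: [3.132, -0.236, 0.002]
contact_force: [0.7, 1.2, 0.0]
opening: 0.065
grip_force: 0.0
```

```bash
cat >> h.py <<'E'
def brass():
    """all brass tops (top camera then scene)"""
    for c in("top","scene"):
        d=eyes.get_image(c);w=cloud(d);hsv=cv2.cvtColor(d["image"],cv2.COLOR_RGB2HSV)
        H,S=hsv[...,0],hsv[...,1]
        m=((H>10)&(H<28)&(S>110)&(w[...,2]>.035)&(w[...,2]<.075)&(abs(w[...,1])<.45)&(w[...,0]<.7)).astype(np.uint8)
        n,l,s,_=cv2.connectedComponentsWithStats(m)
        for i in range(1,n):
            if s[i,4]>40: q=w[l==i];print(c,s[i,4],((q.min(0)+q.max(0))/2).round(4),np.ptp(q,0).round(3))
    return d
E
python3 - <<'E'
from h import *
st(); d=brass(); save(d,"s2.png",(170,150,430,310),3)
d=eyes.get_image("top");w=cloud(d);x,y,z=w[...,0],w[...,1],w[...,2]
g=(np.hypot(x-PIN[0],y-PIN[1])<.04)&(z>.035)&(z<.07);q=w[g];print("pin",g.sum(),((q.min(0)+q.max(0))/2).round(4),q.mean(0).round(4),q[:,2].max())
m=(np.hypot(x-PIN[0],y-PIN[1])<.04)&(z>.052);q=w[m];print(len(q),((q.min(0)+q.max(0))/2).round(4) if len(q) else 0)
save(d,"t2.png",(210,160,480,330),2.9)
plan([.6023,-.2477,.012],YAW)
E
```

```text
t 14.38 tcp [ 0.6023 -0.2504  0.1978] yaw -0.151 F [0.7 1.2 0. ] T [-0.    0.01 -0.  ] open 65.0 grip 0.0
top 61 [ 0.6045 -0.239   0.0448] [0.034 0.021 0.017]
scene 212 [-0.465   0.399   0.0549] [0.04  0.102 0.04 ]
scene 250 [-0.4667  0.1575  0.0551] [0.032 0.143 0.04 ]
scene 695 [-0.4673 -0.3007  0.055 ] [0.037 0.299 0.04 ]
scene 138 [ 0.5111 -0.3497  0.043 ] [0.043 0.037 0.016]
scene 148 [ 0.6048 -0.2495  0.0442] [0.042 0.039 0.017]
scene 154 [ 0.6157 -0.3465  0.0444] [0.042 0.039 0.018]
pin 53 [0.493  0.1988 0.0493] [0.4925 0.1981 0.0517] 0.0615283930587367
34 [0.4936 0.199  0.0569]
-0.0,0.01,0.77,-0.0,-0.0,0.0
-0.0,0.01,0.77,-0.0,-0.0,0.0
-0.0,0.01,0.77,-0.0,-0.0,0.0
-0.0,0.01,0.77,-0.0,-0.0,0.0
```

View pics/s2.png

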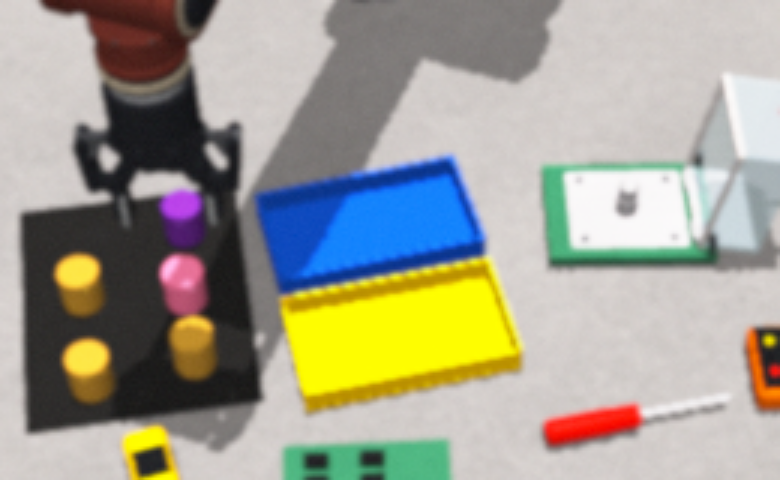

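View pics/t2.png

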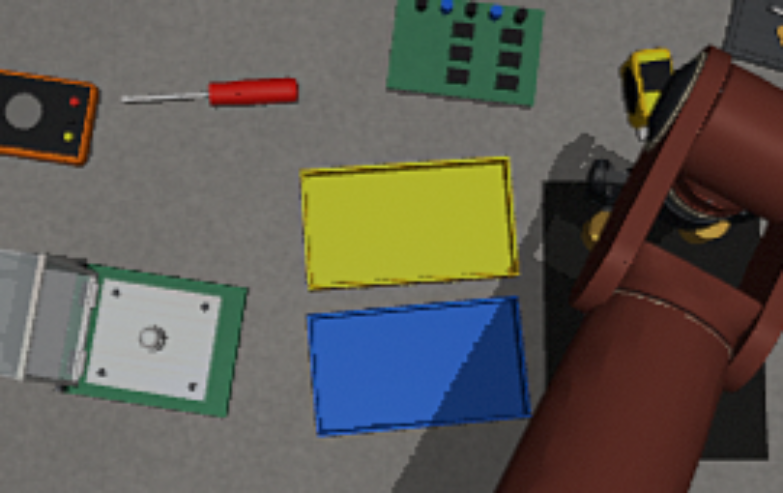

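The cover stands open at left, the pin is at crop px (153,338), and all three brass sleeves are still in place. I descend on the first.

Request:
jog_arm(
  commands=[0,0,0.7,0,0,0,65,0,0,0.7,0,0,0,65,0,0,0,0,0,0,65],
)

```text
t: 14.9
tool_pos: [0.5997, -0.2439, 0.1087]
tool_rot: [-3.13, 0.226, 0.011]
contact_force: [0.1, -0.0, -0.3]
opening: 0.0653
grip_force: 0.0
```

```bash
python3 - <<'E'
from h import *
st();plan([.6023,-.2475,.012],YAW,6)
E
```

```text
t 14.9 tcp [ 0.5997 -0.2439  0.1087] yaw -0.144 F [ 0.1 -0.  -0.3] T [0.01 0.01 0.02] open 65.3 grip 0.0
0.01,0.01,0.27,-0.0,0.01,0.0
0.01,0.01,0.27,-0.0,0.01,0.0
0.01,0.01,0.27,-0.0,0.01,0.0
0.01,0.01,0.27,-0.0,0.01,0.0
0.01,0.01,0.27,-0.0,0.01,0.0
0.01,0.01,0.27,-0.0,0.01,0.0
```

Request:
jog_arm(
  commands=[0.01,0.01,0.27,0,0.01,0,65,0.01,0.01,0.27,0,0.01,0,65,0.01,0.01,0.27,0,0.01,0,65,0.01,0.01,0.27,0,0.01,0,65,0.01,0.01,0.27,0,0.01,0,65,0.01,0.01,0.27,0,0.01,0,65,0,0,0,0,0,0,65,0,0,0,0,0,0,50,0,0,0,0,0,0,44,0,0,0,0,0,0,35,0,0,0,0,0,0,35,0,0,0,0,0,0,35],
  newtons=35,
)

```text
t: 16.4
tool_pos: [0.6064, -0.2508, 0.0166]
tool_rot: [3.133, -0.229, 0.012]
contact_force: [0.2, 4.2, 5.1]
opening: 0.0395
grip_force: 36.2
```

```bash
python3 - <<'E'
from h import *
st();s=ctrl.get_obs()["tool_pos"]
print("up then:");plan([*PIN,.15],YAW,None,(np.r_[s[:2],.15],down(YAW)))
E
```

```text
t 16.4 tcp [ 0.6064 -0.2508  0.0166] yaw -0.146 F [0.2 4.2 5.1] T [ 0.75  0.04 -0.01] open 39.5 grip 36.2
up then:
-0.33,-0.8,0.0,0.0,0.0,0.0
-0.33,-0.8,0.0,0.0,0.0,0.0
-0.33,-0.8,0.0,0.0,0.0,0.0
-0.33,-0.8,0.0,0.0,0.0,0.0
-0.33,-0.8,0.0,0.0,0.0,0.0
-0.33,-0.8,0.0,0.0,0.0,0.0
-0.33,-0.8,0.0,0.0,0.0,0.0
-0.33,-0.8,0.0,0.0,0.0,0.0
-0.33,-0.8,0.0,0.0,0.0,0.0
```

Request:
jog_arm(
  commands=[0,0,-0.1,0,0,0,35,0,0,-0.3,0,0,0,35,0,0,-0.6,0,0,0,35,0,0,-0.7,0,0,0,35,0,0,-0.5,0,0,0,35,-0.15,-0.4,0,0,0,0,35,-0.32,-0.8,0,0,0,0,35,-0.32,-0.8,0,0,0,0,35,-0.32,-0.8,0,0,0,0,35,-0.32,-0.8,0,0,0,0,35,-0.32,-0.8,0,0,0,0,35,-0.32,-0.8,0,0,0,0,35,-0.32,-0.8,0,0,0,0,35,-0.32,-0.8,0,0,0,0,35,-0.15,-0.4,0,0,0,0,35,0,0,0,0,0,0,35,0,0,0,0,0,0,35,0,0,0,0,0,0,35,0,0,0,0,0,0,35],
)

```text
t: 18.77
tool_pos: [0.498, 0.2008, 0.1461]
tool_rot: [3.132, -0.232, 0.009]
contact_force: [0.4, -0.5, -3.3]
opening: 0.0393
grip_force: 36.3
```

```bash
python3 - <<'E'
from h import *
st();brass()
plan([*(PIN+.0045*GX),.10],YAW,3)
E
```

```text
t 18.77 tcp [0.498  0.2008 0.1461] yaw -0.148 F [ 0.4 -0.5 -3.3] T [0.03 0.05 0.01] open 39.3 grip 36.3
top 162 [ 0.6123 -0.3442  0.0442] [0.038 0.039 0.018]
top 168 [ 0.5074 -0.3492  0.0453] [0.037 0.039 0.02 ]
scene 60 [-0.4693  0.4323  0.0554] [0.025 0.035 0.039]
scene 189 [-0.4652  0.1437  0.0563] [0.037 0.15  0.037]
scene 990 [-0.4651 -0.2224  0.055 ] [0.045 0.455 0.04 ]
scene 139 [ 0.5108 -0.3497  0.0431] [0.04  0.037 0.015]
scene 153 [ 0.6162 -0.347   0.0441] [0.041 0.039 0.018]
0.0,0.01,0.26,0.0,-0.02,-0.0
0.0,0.01,0.26,0.0,-0.02,-0.0
0.0,0.01,0.26,0.0,-0.02,-0.0
```

Request:
jog_arm(
  commands=[0,0.01,0.26,0,-0.02,0,35,0,0.01,0.26,0,-0.02,0,35,0,0.01,0.26,0,-0.02,0,35,0,0,0,0,0,0,35,0,0,0,0,0,0,35,0,0,0,0,0,0,35],
)

```text
t: 19.62
tool_pos: [0.4984, 0.1999, 0.1004]
tool_rot: [-3.133, 0.229, -0.002]
contact_force: [0.6, -0.3, -2.2]
opening: 0.0389
grip_force: 36.4
```

```bash
cat >> h.py <<'E'
def held(name=None):
    o=ctrl.get_obs()["tool_pos"]
    d=eyes.get_image("scene");w=cloud(d);hsv=cv2.cvtColor(d["image"],cv2.COLOR_RGB2HSV);H,S=hsv[...,0],hsv[...,1]
    m=(H>10)&(H<28)&(S>90)&(np.hypot(w[...,0]-o[0],w[...,1]-o[1])<.05)&(w[...,2]>.02)
    q=w[m];v,u=np.nonzero(m);st()
    if len(q): print("held px",len(q),u.min(),u.max(),v.min(),v.max(),"min",q.min(0).round(4),"max",q.max(0).round(4),"rel",(q.mean(0)-o).round(4))
    if name: save(d,name,(330,160,430,250),6)
E
python3 - <<'E'
from h import *
held("h1.png")
E
```

```text
t 19.68 tcp [0.4984 0.1999 0.1004] yaw -0.146 F [-0.1 -0.1 -3.6] T [0.02 0.   0.  ] open 39.1 grip 36.4
held px 230 375 389 153 208 min [0.4779 0.1653 0.0861] max [0.5191 0.2208 0.3062] rel [ 0.0066 -0.0021  0.02  ]
```

View pics/h1.png

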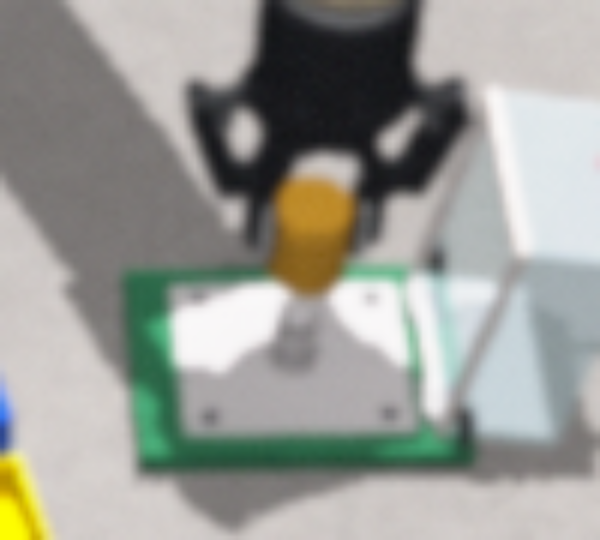

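The sleeve is held upright with its mouth just above the pin (crop px (300,290), pin at (295,330)). I lower it slowly.

Request:
jog_arm(
  commands=[0,0,0.1,0,0,0,35,0,0,0.1,0,0,0,35,0,0,0.1,0,0,0,35,0,0,0.1,0,0,0,35,0,0,0.03,0,0,0,35,0,0,0.03,0,0,0,35,0,0,0.03,0,0,0,35,0,0,0.03,0,0,0,35,0,0,0.03,0,0,0,35,0,0,0,0,0,0,35],
)

```text
t: 20.92
tool_pos: [0.4977, 0.1997, 0.0663]
tool_rot: [3.133, -0.229, -0.0]
contact_force: [-0.3, 0.0, -4.4]
opening: 0.0394
grip_force: 36.4
```

```bash
python3 - <<'E'
from h import *
st()
E
```

```text
t 20.93 tcp [0.4977 0.1997 0.0663] yaw -0.146 F [-0.3  0.  -4.4] T [-0.    0.01 -0.06] open 39.4 grip 36.4
```

Request:
jog_arm(
  commands=[0,0,0.03,0,0,0,35,0,0,0.03,0,0,0,35,0,0,0.03,0,0,0,35,0,0,0,0,0,0,35],
)

```text
t: 21.42
tool_pos: [0.4976, 0.1997, 0.0608]
tool_rot: [3.133, -0.229, -0.001]
contact_force: [-0.3, -0.5, -3.4]
opening: 0.0392
grip_force: 36.4
```

Request:
jog_arm(
  commands=[0,0,0.03,0,0,0,35,0,0,0.03,0,0,0,35,0,0,0.03,0,0,0,35,0,0,0,0,0,0,35],
)

```text
t: 21.92
tool_pos: [0.4976, 0.1997, 0.0554]
tool_rot: [3.133, -0.229, -0.001]
contact_force: [0.3, -0.1, -4.2]
opening: 0.0395
grip_force: 36.4
```

Request:
jog_arm(
  commands=[0,0,0.02,0,0,0,35,0,0,0.02,0,0,0,35,0,0,0,0,0,0,35],
)

```text
t: 22.3
tool_pos: [0.4982, 0.1998, 0.0544]
tool_rot: [3.133, -0.229, 0.001]
contact_force: [-3.7, -1.8, 5.4]
opening: 0.0391
grip_force: 37.1
```

Request:
jog_arm(
  commands=[0,0,-0.03,0,0,0,35,0,0,-0.03,0,0,0,35,0,0,0,0,0,0,35,0,0,0,0,0,0,35],
)

```text
t: 22.8
tool_pos: [0.4976, 0.1997, 0.0566]
tool_rot: [3.133, -0.23, -0.0]
contact_force: [-0.0, -0.5, -3.5]
opening: 0.0392
grip_force: 36.4
```

Request:
jog_arm(
  commands=[0.02,0,0,0,0,0,35,0.02,0,0,0,0,0,35,0,0,0,0,0,0,35,0,0,0,0,0,0,35],
)

```text
t: 23.3
tool_pos: [0.4989, 0.1995, 0.0564]
tool_rot: [3.133, -0.229, -0.005]
contact_force: [-4.2, 1.1, -1.7]
opening: 0.0391
grip_force: 36.6
```

Request:
jog_arm(
  commands=[-0.02,0,0,0,0,0,35,-0.02,0,0,0,0,0,35,-0.02,0,0,0,0,0,35,-0.02,0,0,0,0,0,35,0,0,0,0,0,0,35,0,0,0,0,0,0,35],
)

```text
t: 24.05
tool_pos: [0.4963, 0.2, 0.0573]
tool_rot: [-3.133, 0.229, -0.003]
contact_force: [3.8, -1.3, -4.8]
opening: 0.0393
grip_force: 36.3
```

Lateral play is only about ±1 mm on the pin and it stopped at step height, so this is a 22 mm bore and goes to blue.

Request:
jog_arm(
  commands=[0.02,0,0,0,0,0,35,0,0,-0.05,0,0,0,35,0,0,-0.1,0,0,0,35,0,0,-0.15,0,0,0,35,0,0,-0.3,0,0,0,35,0,0,-0.5,0,0,0,35,0,0,-0.5,0,0,0,35,0,0,0,0,0,0,35],
)

```text
t: 25.05
tool_pos: [0.4988, 0.2007, 0.1573]
tool_rot: [-3.131, 0.229, -0.011]
contact_force: [0.6, 0.5, -3.9]
opening: 0.0394
grip_force: 36.4
```

```bash
python3 - <<'E'
from h import *
st();plan([.4769,-.1019,.15],YAW,8)
E
```

```text
t 25.05 tcp [0.4988 0.2007 0.1573] yaw -0.146 F [ 0.6  0.5 -3.9] T [-0.05 -0.04 -0.06] open 39.4 grip 36.4
0.05,0.63,0.01,-0.0,-0.01,0.0
0.05,0.63,0.01,-0.0,-0.01,0.0
0.05,0.63,0.01,-0.0,-0.01,0.0
0.05,0.63,0.01,-0.0,-0.01,0.0
0.05,0.63,0.01,-0.0,-0.01,0.0
0.05,0.63,0.01,-0.0,-0.01,0.0
0.05,0.63,0.01,-0.0,-0.01,0.0
0.05,0.63,0.02,-0.0,-0.01,0.0
```

Request:
jog_arm(
  commands=[0.05,0.4,0,0,0,0,35,0.05,0.68,0.01,0,0,0,35,0.05,0.7,0.01,0,0,0,35,0.05,0.7,0.02,0,0,0,35,0.05,0.7,0.02,0,0,0,35,0.05,0.7,0.02,0,0,0,35,0.05,0.7,0.02,0,0,0,35,0.05,0.42,0.02,0,0,0,35,0,0,0,0,0,0,35,0,0,0.4,0,0,0,35,0,0,0.5,0,0,0,35,0,0,0.5,0,0,0,35,0,0,0.3,0,0,0,35,0,0,0.1,0,0,0,35,0,0,0,0,0,0,35,0,0,0,0,0,0,35,0,0,0,0,0,0,35],
)

```text
t: 27.18
tool_pos: [0.4775, -0.1007, 0.0388]
tool_rot: [3.133, -0.229, 0.003]
contact_force: [0.2, -0.3, -3.6]
opening: 0.0395
grip_force: 36.6
```

```bash
python3 - <<'E'
from h import *
st();plan([.4769,-.1019,.0205],YAW,1)
E
```

```text
t 27.18 tcp [ 0.4775 -0.1007  0.0388] yaw -0.146 F [ 0.2 -0.3 -3.6] T [-0.02  0.04  0.03] open 39.5 grip 36.6
-0.01,0.02,0.31,0.0,-0.02,0.01
```

Request:
jog_arm(
  commands=[0,0,0.08,0,0,0,35,0,0,0.06,0,0,0,35,0,0,0.04,0,0,0,35,0,0,0.03,0,0,0,35,0,0,0.03,0,0,0,35,0,0,0.03,0,0,0,35,0,0,0,0,0,0,35,0,0,0,0,0,0,35],
)

```text
t: 28.18
tool_pos: [0.4767, -0.1004, 0.0215]
tool_rot: [-3.133, 0.229, -0.0]
contact_force: [-0.4, 0.4, -3.8]
opening: 0.0392
grip_force: 36.6
```

Request:
jog_arm(
  commands=[0,0,0.02,0,0,0,35,0,0,0.02,0,0,0,35,0,0,0,0,0,0,35,0,0,0,0,0,0,35],
)

```text
t: 28.68
tool_pos: [0.477, -0.1005, 0.0206]
tool_rot: [3.133, -0.229, -0.001]
contact_force: [-5.5, 1.5, 7.5]
opening: 0.0392
grip_force: 37.6
```

Request:
jog_arm(
  commands=[0,0,-0.01,0,0,0,42,0,0,0,0,0,0,45,0,0,0,0,0,0,50,0,0,0,0,0,0,54,0,0,-0.2,0,0,0,54,0,0,-0.5,0,0,0,54,0,0,-0.7,0,0,0,54,0,0,-0.7,0,0,0,54,0,0,0,0,0,0,65,0,0,0,0,0,0,65],
)

```text
t: 29.92
tool_pos: [0.4765, -0.1004, 0.1458]
tool_rot: [3.133, -0.229, 0.0]
contact_force: [-0.3, 0.2, 0.1]
opening: 0.0649
grip_force: 0.0
```

```bash
python3 - <<'E'
from h import *
st();brass();plan([.6125,-.3447,.15],YAW,6)
E
```

```text
t 29.93 tcp [ 0.4765 -0.1004  0.1458] yaw -0.146 F [-0.3  0.2  0.1] T [ 0.03 -0.01 -0.02] open 64.9 grip 0.0
top 163 [ 0.6125 -0.3445  0.044 ] [0.038 0.038 0.017]
top 167 [ 0.5329 -0.3388  0.0443] [0.038 0.038 0.016]
scene 158 [-0.4653  0.4087  0.055 ] [0.035 0.081 0.04 ]
scene 214 [-0.4638  0.2025  0.055 ] [0.037 0.105 0.04 ]
scene 985 [-0.4664 -0.2287  0.055 ] [0.039 0.443 0.04 ]
scene 122 [ 0.4759 -0.0996  0.0464] [0.045 0.032 0.022]
scene 147 [ 0.5374 -0.3408  0.0448] [0.041 0.039 0.019]
scene 157 [ 0.6153 -0.347   0.0434] [0.044 0.039 0.016]
0.47,0.62,-0.02,-0.0,0.0,0.0
0.47,0.62,-0.02,-0.0,0.0,0.0
0.48,0.62,-0.02,-0.0,0.0,0.0
0.48,0.62,-0.02,-0.0,0.0,0.0
0.48,0.62,-0.02,-0.0,0.0,0.0
0.48,0.62,-0.02,-0.0,0.0,0.0
```

The third sleeve got knocked to (0.533,-0.339), as the task warned. Sleeve 1 stands in blue. Now to sleeve 2.

Request:
jog_arm(
  commands=[0.3,0.4,0,0,0,0,65,0.52,0.69,-0.02,0,0,0,65,0.6,0.77,-0.02,0,0,0,65,0.6,0.77,-0.02,0,0,0,65,0.52,0.69,-0.02,0,0,0,65,0.32,0.4,0,0,0,0,65,0,0,0,0,0,0,65,0,0,0.5,0,0,0,65,0,0,0.4,0,0,0,65,0,0,0,0,0,0,65,0,0,0,0,0,0,65,0,0,0,0,0,0,65],
)

```text
t: 31.52
tool_pos: [0.6147, -0.3466, 0.0983]
tool_rot: [3.132, -0.229, 0.004]
contact_force: [-0.2, 0.4, -0.6]
opening: 0.0649
grip_force: 0.0
```

```bash
python3 - <<'E'
from h import *
st();plan([.6125,-.3446,.0165],YAW,5)
E
```

```text
t 31.52 tcp [ 0.6147 -0.3466  0.0983] yaw -0.146 F [-0.2  0.4 -0.6] T [-0.02  0.04  0.  ] open 64.9 grip 0.0
-0.01,-0.01,0.27,0.0,-0.0,0.0
-0.01,-0.01,0.27,0.0,-0.0,0.0
-0.01,-0.01,0.27,0.0,-0.0,0.0
-0.01,-0.01,0.27,0.0,-0.0,0.0
-0.01,-0.01,0.27,0.0,-0.0,0.0
```

Request:
jog_arm(
  commands=[-0.01,-0.01,0.27,0,0,0,65,-0.01,-0.01,0.27,0,0,0,65,-0.01,-0.01,0.27,0,0,0,65,0,0,0.27,0,0,0,65,0,0,0.27,0,0,0,65,0,0,0,0,0,0,65,0,0,0,0,0,0,55,0,0,0,0,0,0,47,0,0,0,0,0,0,43,0,0,0,0,0,0,35,0,0,0,0,0,0,35,0,0,0,0,0,0,35],
)

```text
t: 33.02
tool_pos: [0.613, -0.3449, 0.0167]
tool_rot: [3.132, -0.229, 0.003]
contact_force: [-0.2, -0.9, 5.4]
opening: 0.039
grip_force: 36.1
```

```bash
python3 - <<'E'
from h import *
st();s=ctrl.get_obs()["tool_pos"];off=s[:2]-[.6125,-.3446];print("tool x off",off@GX,"y",off@GY)
plan([*(PIN+(off@GX)*GX),.15],YAW,11,(np.r_[s[:2],.15],down(YAW)))
E
```

```text
t 33.02 tcp [ 0.613  -0.3449  0.0167] yaw -0.146 F [-0.2 -0.9  5.4] T [-0.28  0.07 -0.02] open 39.0 grip 36.1
tool x off 0.0005548450652616517 y -0.00024233334477806307
-0.3,-0.79,0.0,0.0,0.0,0.0
-0.3,-0.79,0.0,0.0,0.0,0.0
-0.3,-0.79,0.0,0.0,0.0,0.0
-0.3,-0.79,0.0,0.0,0.0,0.0
-0.3,-0.79,0.0,0.0,0.0,0.0
-0.3,-0.79,0.0,0.0,0.0,0.0
-0.3,-0.79,0.0,0.0,0.0,0.0
-0.3,-0.79,0.0,0.0,0.0,0.0
-0.3,-0.79,0.0,0.0,0.0,0.0
-0.3,-0.79,0.0,0.0,0.0,0.0
-0.3,-0.79,0.0,0.0,0.0,0.0
```

Request:
jog_arm(
  commands=[0,0,-0.1,0,0,0,35,0,0,-0.3,0,0,0,35,0,0,-0.6,0,0,0,35,0,0,-0.7,0,0,0,35,0,0,-0.5,0,0,0,35,-0.15,-0.39,0,0,0,0,35,-0.3,-0.79,0,0,0,0,35,-0.3,-0.79,0,0,0,0,35,-0.3,-0.79,0,0,0,0,35,-0.3,-0.79,0,0,0,0,35,-0.3,-0.79,0,0,0,0,35,-0.3,-0.79,0,0,0,0,35,-0.3,-0.79,0,0,0,0,35,-0.3,-0.79,0,0,0,0,35,-0.3,-0.79,0,0,0,0,35,-0.3,-0.79,0,0,0,0,35,-0.15,-0.39,0,0,0,0,35,0,0,0,0,0,0,35,0,0,0,0,0,0,35,0,0,0,0,0,0,35],
)

```text
t: 35.52
tool_pos: [0.4925, 0.199, 0.1475]
tool_rot: [3.133, -0.232, -0.0]
contact_force: [1.1, -0.3, -2.7]
opening: 0.0387
grip_force: 36.2
```

```bash
python3 - <<'E'
from h import *
st()
plan([.4937,.2001,.095],YAW,3)
E
```

```text
t 35.52 tcp [0.4925 0.199  0.1475] yaw -0.148 F [ 1.1 -0.3 -2.7] T [-0.06  0.01 -0.01] open 38.7 grip 36.2
0.01,-0.01,0.29,0.0,0.0,-0.0
0.01,-0.01,0.29,0.0,0.0,-0.0
0.01,-0.01,0.29,0.0,0.0,-0.0
```

Request:
jog_arm(
  commands=[0,0,0.29,0,0,0,35,0,0,0.29,0,0,0,35,0,0,0.29,0,0,0,35,0,0,0,0,0,0,35,0,0,0,0,0,0,35,0,0,0,0,0,0,35],
)

```text
t: 36.28
tool_pos: [0.4931, 0.2001, 0.0963]
tool_rot: [-3.133, 0.229, -0.003]
contact_force: [-0.5, -0.0, -3.2]
opening: 0.0389
grip_force: 36.2
```

```bash
python3 - <<'E'
from h import *
held()
plan([.4937,.2001,.080],YAW,1)
E
```

```text
t 36.33 tcp [0.4931 0.2001 0.0963] yaw -0.146 F [ 0.8  0.3 -3.3] T [ 0.06  0.08 -0.  ] open 39.0 grip 36.2
held px 224 374 398 154 209 min [0.4779 0.1783 0.0802] max [0.5211 0.2226 0.2982] rel [ 0.0109 -0.0029  0.0191]
0.01,-0.0,0.27,-0.01,-0.02,0.01
```

Request:
jog_arm(
  commands=[0.01,0,0.1,0,0,0,35,0,0,0.1,0,0,0,35,0,0,0.08,0,0,0,35,0,0,0.03,0,0,0,35,0,0,0.03,0,0,0,35,0,0,0.03,0,0,0,35,0,0,0.03,0,0,0,35,0,0,0.03,0,0,0,35,0,0,0,0,0,0,35],
)

```text
t: 37.45
tool_pos: [0.4928, 0.1998, 0.0693]
tool_rot: [3.133, -0.229, -0.001]
contact_force: [0.7, -0.3, -2.9]
opening: 0.0388
grip_force: 36.3
```

Request:
jog_arm(
  commands=[0,0,0.03,0,0,0,35,0,0,0.03,0,0,0,35,0,0,0.03,0,0,0,35,0,0,0.03,0,0,0,35,0,0,0,0,0,0,35],
)

```text
t: 38.08
tool_pos: [0.4928, 0.1998, 0.062]
tool_rot: [3.133, -0.229, -0.001]
contact_force: [0.0, -0.2, -3.1]
opening: 0.0385
grip_force: 36.3
```

Request:
jog_arm(
  commands=[0,0,0.02,0,0,0,35,0,0,0.02,0,0,0,35,0,0,0,0,0,0,35,0,0,0,0,0,0,35],
)

```text
t: 38.58
tool_pos: [0.493, 0.1998, 0.0599]
tool_rot: [3.133, -0.23, -0.0]
contact_force: [-0.0, -1.4, -3.6]
opening: 0.0389
grip_force: 36.3
```

Request:
jog_arm(
  commands=[0,0,0.02,0,0,0,35,0,0,0.02,0,0,0,35,0,0,0.02,0,0,0,35,0,0,0,0,0,0,35,0,0,0,0,0,0,35],
)

```text
t: 39.2
tool_pos: [0.493, 0.1998, 0.0563]
tool_rot: [-3.133, 0.229, 0.0]
contact_force: [-0.2, 1.0, -2.3]
opening: 0.0386
grip_force: 36.3
```

Request:
jog_arm(
  commands=[0,0,0.02,0,0,0,35,0,0,0.02,0,0,0,35,0,0,0,0,0,0,35,0,0,0,0,0,0,35],
)

```text
t: 39.7
tool_pos: [0.4932, 0.1999, 0.0545]
tool_rot: [-3.133, 0.229, -0.001]
contact_force: [-3.7, -1.3, 3.7]
opening: 0.0387
grip_force: 36.9
```

Request:
jog_arm(
  commands=[0,0,-0.02,0,0,0,35,0,0,-0.03,0,0,0,35,0,0,0,0,0,0,35,0.02,0,0,0,0,0,35,0.02,0,0,0,0,0,35,0,0,0,0,0,0,35,0,0,0,0,0,0,35],
)

```text
t: 40.58
tool_pos: [0.4942, 0.1996, 0.0564]
tool_rot: [3.133, -0.229, -0.005]
contact_force: [-4.7, 1.1, -2.1]
opening: 0.0389
grip_force: 36.4
```

Request:
jog_arm(
  commands=[-0.02,0,0,0,0,0,35,-0.02,0,0,0,0,0,35,-0.02,0,0,0,0,0,35,-0.02,0,0,0,0,0,35,0,0,0,0,0,0,35,0,0,0,0,0,0,35],
)

```text
t: 41.32
tool_pos: [0.4915, 0.2001, 0.0573]
tool_rot: [-3.133, 0.23, -0.004]
contact_force: [4.1, -1.6, -4.9]
opening: 0.0389
grip_force: 36.1
```

Again only ±1 mm play and a stop at the step, so 22 mm bore and blue.

Request:
jog_arm(
  commands=[0.02,0,0,0,0,0,35,0,0,-0.05,0,0,0,35,0,0,-0.1,0,0,0,35,0,0,-0.15,0,0,0,35,0,0,-0.3,0,0,0,35,0,0,-0.5,0,0,0,35,0,0,-0.3,0,0,0,35,0,0,0,0,0,0,35,0,0,0,0,0,0,35],
)

```text
t: 42.45
tool_pos: [0.491, 0.1998, 0.14]
tool_rot: [3.133, -0.229, -0.003]
contact_force: [0.4, -0.6, -3.3]
opening: 0.0386
grip_force: 36.3
```

```bash
python3 - <<'E'
from h import *
st();plan([.4645,-.0167,.14],YAW,6)
E
```

```text
t 42.45 tcp [0.491  0.1998 0.14  ] yaw -0.146 F [ 0.4 -0.6 -3.3] T [-0.02  0.03  0.01] open 38.6 grip 36.3
0.01,0.61,0.0,0.0,0.0,0.0
0.01,0.61,0.0,0.0,0.0,0.0
0.01,0.61,0.0,0.0,0.0,0.0
0.01,0.61,0.0,0.0,0.0,0.0
0.01,0.61,0.0,0.0,0.0,0.0
0.02,0.61,-0.0,0.0,0.0,0.0
```

Descend from 0.14 to about 0.033, then settle.

Request:
jog_arm(
  commands=[0.01,0.4,0,0,0,0,35,0.01,0.7,0,0,0,0,35,0.01,0.73,0,0,0,0,35,0.01,0.73,0,0,0,0,35,0.01,0.7,0,0,0,0,35,0.02,0.4,0,0,0,0,35,0,0,0,0,0,0,35,0,0,0.4,0,0,0,35,0,0,0.5,0,0,0,35,0,0,0.5,0,0,0,35,0,0,0.25,0,0,0,35,0,0,0.1,0,0,0,35,0,0,0,0,0,0,35,0,0,0,0,0,0,35,0,0,0,0,0,0,35],
)

```text
t: 44.32
tool_pos: [0.4648, -0.018, 0.0369]
tool_rot: [3.133, -0.229, 0.003]
contact_force: [0.0, -1.0, -3.4]
opening: 0.0388
grip_force: 36.5
```

Request:
jog_arm(
  commands=[0,0,0.07,0,0,0,35,0,0,0.05,0,0,0,35,0,0,0.04,0,0,0,35,0,0,0.03,0,0,0,35,0,0,0.03,0,0,0,35,0,0,0.02,0,0,0,35,0,0,0.01,0,0,0,35,0,0,0,0,0,0,35,0,0,0,0,0,0,35],
)

```text
t: 45.45
tool_pos: [0.464, -0.0179, 0.0209]
tool_rot: [3.133, -0.229, 0.0]
contact_force: [-0.2, 0.4, -2.5]
opening: 0.039
grip_force: 36.5
```

Request:
jog_arm(
  commands=[0,0,0.02,0,0,0,35,0,0,0.01,0,0,0,35,0,0,0,0,0,0,35,0,0,0,0,0,0,35],
)

```text
t: 45.95
tool_pos: [0.4643, -0.0179, 0.0206]
tool_rot: [3.133, -0.229, -0.001]
contact_force: [-6.0, 1.7, 9.4]
opening: 0.0388
grip_force: 37.7
```

Request:
jog_arm(
  commands=[0,0,-0.02,0,0,0,42,0,0,0,0,0,0,45,0,0,0,0,0,0,50,0,0,0,0,0,0,54,0,0,-0.2,0,0,0,54,0,0,-0.5,0,0,0,54,0,0,-0.7,0,0,0,54,0,0,-0.6,0,0,0,54,0,0,0,0,0,0,65,0,0,0,0,0,0,65],
)

```text
t: 47.2
tool_pos: [0.4637, -0.0178, 0.1403]
tool_rot: [-3.133, 0.229, 0.0]
contact_force: [0.0, -0.1, 0.1]
opening: 0.0649
grip_force: 0.0
```

```bash
python3 - <<'E'
from h import *
st();brass();plan([.5329,-.3388,.14],YAW,7)
E
```

```text
t 47.2 tcp [ 0.4637 -0.0178  0.1403] yaw -0.146 F [ 0.  -0.1  0.1] T [-0.    0.04  0.04] open 64.9 grip 0.0
top 166 [ 0.533  -0.3394  0.0447] [0.038 0.039 0.016]
scene 182 [-0.4646  0.4041  0.055 ] [0.032 0.089 0.04 ]
scene 79 [-0.4658  0.2341  0.0547] [0.037 0.035 0.039]
scene 1000 [-0.4623 -0.2123  0.055 ] [0.042 0.475 0.04 ]
scene 115 [ 0.4704 -0.018   0.0465] [0.043 0.032 0.021]
scene 123 [ 0.4754 -0.1003  0.0455] [0.045 0.031 0.021]
scene 147 [ 0.5368 -0.3407  0.0434] [0.042 0.039 0.016]
0.28,0.73,-0.0,-0.0,0.0,0.0
0.28,0.73,-0.0,-0.0,0.0,0.0
0.28,0.73,-0.0,-0.0,0.0,0.0
0.28,0.73,-0.0,-0.0,0.0,0.0
0.28,0.73,-0.0,-0.0,0.0,0.0
0.28,0.73,-0.0,-0.0,0.0,0.0
0.28,0.73,-0.0,-0.0,0.0,0.0
```

Request:
jog_arm(
  commands=[0.14,0.37,0,0,0,0,65,0.28,0.73,0,0,0,0,65,0.35,0.91,0,0,0,0,65,0.35,0.91,0,0,0,0,65,0.35,0.91,0,0,0,0,65,0.3,0.8,0,0,0,0,65,0.18,0.48,0,0,0,0,65,0,0,0,0,0,0,65,0,0,0.4,0,0,0,65,0,0,0.3,0,0,0,65,0,0,0,0,0,0,65,0,0,0,0,0,0,65,0,0,0,0,0,0,65],
)

```text
t: 48.92
tool_pos: [0.5357, -0.3385, 0.0995]
tool_rot: [3.132, -0.229, 0.003]
contact_force: [1.1, -0.0, 0.2]
opening: 0.0655
grip_force: 0.0
```

```bash
python3 - <<'E'
from h import *
st();plan([.533,-.3391,.0165],YAW,5)
E
```

```text
t 48.92 tcp [ 0.5357 -0.3385  0.0995] yaw -0.146 F [ 1.1 -0.   0.2] T [ 0.03  0.01 -0.02] open 65.5 grip 0.0
-0.01,0.0,0.28,0.0,-0.0,0.0
-0.01,0.0,0.28,0.0,-0.0,0.0
-0.01,0.0,0.28,0.0,-0.0,0.0
-0.01,0.0,0.28,0.0,-0.0,0.0
-0.01,0.0,0.28,0.0,-0.0,0.0
```

Request:
jog_arm(
  commands=[-0.01,0,0.28,0,0,0,65,-0.01,0,0.28,0,0,0,65,-0.01,0,0.28,0,0,0,65,0,0,0.27,0,0,0,65,0,0,0.27,0,0,0,65,0,0,0,0,0,0,65,0,0,0,0,0,0,55,0,0,0,0,0,0,47,0,0,0,0,0,0,43,0,0,0,0,0,0,35,0,0,0,0,0,0,35,0,0,0,0,0,0,35],
)

```text
t: 50.42
tool_pos: [0.534, -0.339, 0.0169]
tool_rot: [3.131, -0.229, 0.003]
contact_force: [-0.7, -2.4, 4.9]
opening: 0.0389
grip_force: 36.0
```

```bash
python3 - <<'E'
from h import *
st();s=ctrl.get_obs()["tool_pos"];off=s[:2]-[.533,-.3391];print("tool x off",off@GX,"y",off@GY)
plan([*(PIN+(off@GX-.001)*GX),.14],YAW,11,(np.r_[s[:2],.14],down(YAW)))
E
```

```text
t 50.42 tcp [ 0.534  -0.339   0.0169] yaw -0.146 F [-0.7 -2.4  4.9] T [-0.34  0.18  0.01] open 38.9 grip 36.0
tool x off 0.000984259449900351 y 0.00024255794180963686
-0.18,-0.8,0.0,0.0,0.0,0.0
-0.18,-0.8,0.0,0.0,0.0,0.0
-0.18,-0.8,0.0,0.0,0.0,0.0
-0.18,-0.8,0.0,0.0,0.0,0.0
-0.18,-0.8,0.0,0.0,0.0,0.0
-0.18,-0.8,0.0,0.0,0.0,0.0
-0.18,-0.8,0.0,0.0,0.0,0.0
-0.18,-0.8,0.0,0.0,0.0,0.0
-0.18,-0.8,0.0,0.0,0.0,0.0
-0.18,-0.8,0.0,0.0,0.0,0.0
-0.18,-0.8,0.0,0.0,0.0,0.0
```

Request:
jog_arm(
  commands=[0,0,-0.1,0,0,0,35,0,0,-0.3,0,0,0,35,0,0,-0.6,0,0,0,35,0,0,-0.7,0,0,0,35,0,0,-0.4,0,0,0,35,-0.09,-0.4,0,0,0,0,35,-0.18,-0.8,0,0,0,0,35,-0.18,-0.8,0,0,0,0,35,-0.18,-0.8,0,0,0,0,35,-0.18,-0.8,0,0,0,0,35,-0.18,-0.8,0,0,0,0,35,-0.18,-0.8,0,0,0,0,35,-0.18,-0.8,0,0,0,0,35,-0.18,-0.8,0,0,0,0,35,-0.18,-0.8,0,0,0,0,35,-0.18,-0.8,0,0,0,0,35,-0.09,-0.4,0,0,0,0,35,0,0,0,0,0,0,35,0,0,0,0,0,0,35,0,0,0,0,0,0,35],
)

```text
t: 52.92
tool_pos: [0.4922, 0.2009, 0.141]
tool_rot: [3.133, -0.231, -0.001]
contact_force: [0.3, 0.0, -3.4]
opening: 0.0391
grip_force: 36.3
```

Request:
jog_arm(
  commands=[0,0,0.2,0,0,0,35,0,0,0.3,0,0,0,35,0,0,0.2,0,0,0,35,0,0,0,0,0,0,35,0,0,0,0,0,0,35,0,0,0,0,0,0,35],
)

```text
t: 53.68
tool_pos: [0.4932, 0.2019, 0.1003]
tool_rot: [-3.133, 0.229, -0.002]
contact_force: [0.0, 0.3, -2.8]
opening: 0.0391
grip_force: 36.3
```

```bash
python3 - <<'E'
from h import *
st();plan([.4937,.2001,.078],YAW,1)
E
```

```text
t 53.67 tcp [0.4932 0.2019 0.1003] yaw -0.146 F [ 0.   0.3 -2.8] T [ 0.01  0.02 -0.  ] open 39.1 grip 36.3
0.01,0.03,0.37,-0.01,-0.01,0.01
```

Request:
jog_arm(
  commands=[0.01,0.03,0.15,0,0,0,35,0,0,0.15,0,0,0,35,0,0,0.07,0,0,0,35,0,0,0,0,0,0,35,0,0,0.03,0,0,0,35,0,0,0.03,0,0,0,35,0,0,0.03,0,0,0,35,0,0,0.03,0,0,0,35,0,0,0.03,0,0,0,35,0,0,0,0,0,0,35],
)

```text
t: 54.92
tool_pos: [0.4928, 0.1998, 0.068]
tool_rot: [3.133, -0.229, -0.001]
contact_force: [-0.5, -0.4, -3.0]
opening: 0.0392
grip_force: 36.3
```

Request:
jog_arm(
  commands=[0,0,0.03,0,0,0,35,0,0,0.03,0,0,0,35,0,0,0.03,0,0,0,35,0,0,0.03,0,0,0,35,0,0,0,0,0,0,35],
)

```text
t: 55.55
tool_pos: [0.4928, 0.1998, 0.0608]
tool_rot: [3.133, -0.229, -0.001]
contact_force: [-0.1, 0.2, -3.6]
opening: 0.0392
grip_force: 36.3
```

Request:
jog_arm(
  commands=[0,0,0.02,0,0,0,35,0,0,0.02,0,0,0,35,0,0,0.02,0,0,0,35,0,0,0,0,0,0,35],
)

```text
t: 56.05
tool_pos: [0.4928, 0.1998, 0.0573]
tool_rot: [3.133, -0.229, -0.0]
contact_force: [-0.1, -0.2, -3.4]
opening: 0.0394
grip_force: 36.3
```

Request:
jog_arm(
  commands=[0,0,0.02,0,0,0,35,0,0,0.02,0,0,0,35,0,0,0.01,0,0,0,35,0,0,0,0,0,0,35],
)

```text
t: 56.55
tool_pos: [0.4929, 0.1998, 0.0544]
tool_rot: [3.133, -0.229, -0.0]
contact_force: [0.1, 0.3, -2.9]
opening: 0.0393
grip_force: 36.3
```

Request:
jog_arm(
  commands=[0,0,0.01,0,0,0,35,0,0,0.01,0,0,0,35,0,0,0,0,0,0,35],
)

```text
t: 56.92
tool_pos: [0.4929, 0.1998, 0.0532]
tool_rot: [3.133, -0.229, -0.0]
contact_force: [-0.4, -0.6, -3.2]
opening: 0.0389
grip_force: 36.3
```

It passes step height freely, so this looks like a 27 mm bore. Continuing.

Request:
jog_arm(
  commands=[0,0,0.02,0,0,0,35,0,0,0.02,0,0,0,35,0,0,0.02,0,0,0,35,0,0,0,0,0,0,35],
)

```text
t: 57.42
tool_pos: [0.4929, 0.1998, 0.0495]
tool_rot: [3.133, -0.229, -0.0]
contact_force: [1.2, -0.6, -2.6]
opening: 0.0394
grip_force: 36.3
```

Request:
jog_arm(
  commands=[0,0,0.03,0,0,0,35,0,0,0.03,0,0,0,35,0,0,0.03,0,0,0,35,0,0,0.03,0,0,0,35,0,0,0.03,0,0,0,35,0,0,0,0,0,0,35,0,0,0,0,0,0,35],
)

```text
t: 58.3
tool_pos: [0.493, 0.1998, 0.0407]
tool_rot: [-3.133, 0.229, -0.0]
contact_force: [-0.3, -0.3, -2.9]
opening: 0.0392
grip_force: 36.3
```

Request:
jog_arm(
  commands=[0,0,0.02,0,0,0,35,0,0,0.02,0,0,0,35,0,0,0.02,0,0,0,35,0,0,0.01,0,0,0,35,0,0,0,0,0,0,35,0,0,0,0,0,0,35],
)

```text
t: 59.05
tool_pos: [0.493, 0.1998, 0.0365]
tool_rot: [-3.133, 0.229, 0.0]
contact_force: [-0.1, -0.4, -3.6]
opening: 0.0391
grip_force: 36.3
```

Request:
jog_arm(
  commands=[0,0,0.01,0,0,0,35,0,0,0.01,0,0,0,35,0,0,0,0,0,0,35],
)

```text
t: 59.42
tool_pos: [0.4929, 0.1998, 0.0352]
tool_rot: [3.133, -0.229, -0.0]
contact_force: [0.4, 0.3, -3.8]
opening: 0.039
grip_force: 36.3
```

Request:
jog_arm(
  commands=[0,0,0.01,0,0,0,35,0,0,0.01,0,0,0,35,0,0,0,0,0,0,35,0,0,0,0,0,0,35],
)

```text
t: 59.92
tool_pos: [0.4931, 0.1999, 0.0349]
tool_rot: [3.133, -0.229, -0.0]
contact_force: [-4.7, -2.2, 5.8]
opening: 0.0393
grip_force: 37.0
```

It reached the base plate, so it goes to yellow. Lifting out.

Request:
jog_arm(
  commands=[0,0,-0.05,0,0,0,35,0,0,-0.1,0,0,0,35,0,0,-0.15,0,0,0,35,0,0,-0.2,0,0,0,35,0,0,-0.3,0,0,0,35,0,0,-0.5,0,0,0,35,0,0,-0.4,0,0,0,35,0,0,0,0,0,0,35,0,0,0,0,0,0,35],
)

```text
t: 61.05
tool_pos: [0.4925, 0.1997, 0.1356]
tool_rot: [3.133, -0.229, -0.001]
contact_force: [0.5, 0.9, -3.6]
opening: 0.0389
grip_force: 36.3
```

```bash
python3 - <<'E'
from h import *
st();plan([.611,-.053,.14],YAW,7)
E
```

```text
t 61.05 tcp [0.4925 0.1997 0.1356] yaw -0.146 F [ 0.5  0.9 -3.6] T [0.   0.06 0.01] open 38.9 grip 36.3
0.37,0.55,-0.01,0.0,0.0,0.0
0.37,0.55,-0.01,0.0,0.0,0.0
0.37,0.55,-0.01,0.0,0.0,0.0
0.37,0.55,-0.01,0.0,0.0,0.0
0.37,0.55,-0.01,0.0,0.0,0.0
0.37,0.55,-0.01,0.0,0.0,0.0
0.37,0.55,-0.01,0.0,0.0,0.0
```

Request:
jog_arm(
  commands=[0.19,0.28,0,0,0,0,35,0.4,0.6,0,0,0,0,35,0.47,0.7,0,0,0,0,35,0.47,0.7,0,0,0,0,35,0.47,0.7,0,0,0,0,35,0.4,0.58,0,0,0,0,35,0.19,0.29,0,0,0,0,35,0,0,0,0,0,0,35,0,0,0.4,0,0,0,35,0,0,0.5,0,0,0,35,0,0,0.45,0,0,0,35,0,0,0.25,0,0,0,35,0,0,0.07,0,0,0,35,0,0,0,0,0,0,35,0,0,0,0,0,0,35,0,0,0,0,0,0,35],
)

```text
t: 63.05
tool_pos: [0.6138, -0.0515, 0.037]
tool_rot: [3.133, -0.229, 0.003]
contact_force: [0.3, 0.2, -2.4]
opening: 0.0394
grip_force: 36.3
```

Request:
jog_arm(
  commands=[0,0,0.07,0,0,0,35,0,0,0.05,0,0,0,35,0,0,0.04,0,0,0,35,0,0,0.03,0,0,0,35,0,0,0.03,0,0,0,35,0,0,0.02,0,0,0,35,0,0,0.01,0,0,0,35,0,0,0,0,0,0,35,0,0,0,0,0,0,35],
)

```text
t: 64.18
tool_pos: [0.6131, -0.0514, 0.021]
tool_rot: [3.133, -0.229, 0.0]
contact_force: [0.1, -0.6, -2.9]
opening: 0.0392
grip_force: 36.4
```

Request:
jog_arm(
  commands=[0,0,0.02,0,0,0,35,0,0,0,0,0,0,35,0,0,0,0,0,0,35],
)

```text
t: 64.55
tool_pos: [0.6133, -0.0514, 0.0209]
tool_rot: [3.133, -0.229, -0.0]
contact_force: [-3.9, 1.5, 5.2]
opening: 0.0394
grip_force: 37.0
```

Request:
jog_arm(
  commands=[0,0,-0.02,0,0,0,42,0,0,0,0,0,0,45,0,0,0,0,0,0,50,0,0,0,0,0,0,54,0,0,-0.2,0,0,0,54,0,0,-0.6,0,0,0,54,0,0,-0.9,0,0,0,54,0,0,-0.9,0,0,0,54,0,0,-0.8,0,0,0,40,0,0,-0.4,0,0,0,24,0,0,0,0,0,0,24],
)

```text
t: 65.92
tool_pos: [0.6145, -0.0516, 0.2529]
tool_rot: [3.132, -0.229, 0.01]
contact_force: [-0.0, 0.5, 0.1]
opening: 0.0241
grip_force: 0.0
```

```bash
python3 - <<'E'
from h import *
st();d=brass();save(d,"s3.png",(170,150,430,310),3);plan([.5204,.3834,.24],YAW,11)
w=cloud(d);hsv=cv2.cvtColor(d["image"],cv2.COLOR_RGB2HSV);H,S=hsv[...,0],hsv[...,1]
m=((H<8)|(H>172))&(S>130)&(abs(w[...,0]-.52)<.07)&(abs(w[...,1]-.38)<.04)&(w[...,2]>.08);q=w[m];print(len(q),q.mean(0).round(3))
E
```

```text
t 65.92 tcp [ 0.6145 -0.0516  0.2529] yaw -0.146 F [-0.   0.5  0.1] T [-0.   -0.01  0.02] open 24.1 grip 0.0
top 157 [ 0.6127 -0.0512  0.0462] [0.039 0.037 0.022]
scene 177 [-0.4687  0.4071  0.055 ] [0.046 0.085 0.039]
scene 84 [-0.4619  0.231   0.0555] [0.033 0.04  0.039]
scene 1009 [-0.4669 -0.2097  0.055 ] [0.033 0.479 0.04 ]
scene 125 [ 0.469  -0.0193  0.0463] [0.048 0.036 0.021]
scene 125 [ 0.4751 -0.0997  0.0465] [0.048 0.032 0.022]
scene 151 [ 0.6161 -0.0519  0.0459] [0.042 0.038 0.022]
-0.23,-0.63,0.01,-0.0,0.0,0.0
-0.23,-0.63,0.01,-0.0,0.0,0.0
-0.23,-0.63,0.01,-0.0,0.0,0.0
-0.23,-0.63,0.01,-0.0,0.0,0.0
-0.23,-0.63,0.01,-0.0,0.0,0.0
-0.23,-0.63,0.01,-0.0,0.0,0.0
-0.23,-0.63,0.01,-0.0,0.0,0.0
-0.23,-0.63,0.01,-0.0,0.0,0.0
-0.23,-0.63,0.01,-0.0,0.0,0.0
-0.23,-0.63,0.01,-0.0,0.0,0.0
-0.23,-0.63,0.01,-0.0,0.0,0.0
87 [0.524 0.375 0.121]
```

View pics/s3.png

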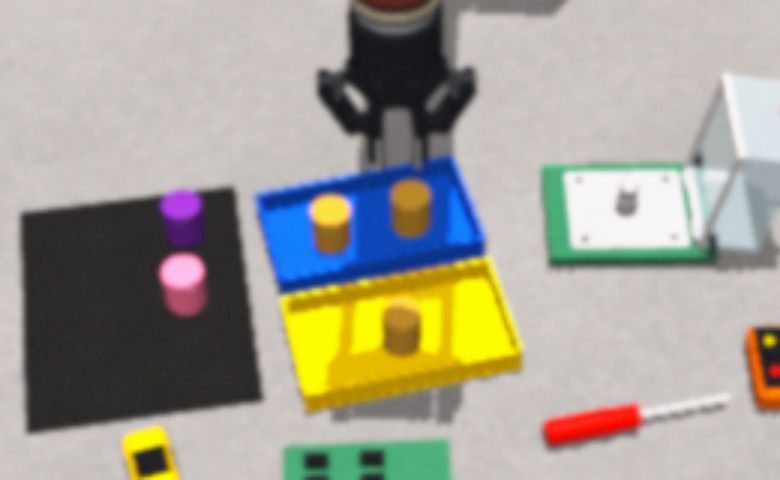

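All sorted: two sleeves upright in blue (crop px (330,222), (410,207)), one in yellow (402,327), pin clear, cover open. Now to the handle.

Request:
jog_arm(
  commands=[-0.12,-0.32,0,0,0,0,24,-0.23,-0.63,0,0,0,0,24,-0.24,-0.66,0,0,0,0,24,-0.24,-0.66,0,0,0,0,24,-0.24,-0.66,0,0,0,0,24,-0.24,-0.66,0,0,0,0,24,-0.24,-0.66,0,0,0,0,24,-0.24,-0.66,0,0,0,0,24,-0.24,-0.66,0,0,0,0,24,-0.24,-0.66,0,0,0,0,24,-0.16,-0.4,0,0,0,0,24,-0.1,-0.3,0,0,0,0,24,0,0,0,0,0,0,24,0,0,0,0,0,0,24,0,0,0,0,0,0,24],
)

```text
t: 67.9
tool_pos: [0.5238, 0.3812, 0.2489]
tool_rot: [3.133, -0.232, 0.0]
contact_force: [1.3, -0.2, 0.7]
opening: 0.024
grip_force: 0.0
```

```bash
python3 - <<'E'
from h import *
st();plan([.5204,.3834,.15],YAW,1);plan([.5204,.3834,.099],YAW,1)
E
```

```text
t 67.9 tcp [0.5238 0.3812 0.2489] yaw -0.148 F [ 1.3 -0.2  0.7] T [-0.02 -0.04  0.01] open 24.0 grip 0.0
-0.06,-0.03,1.65,0.0,-0.0,-0.01
-0.06,-0.03,2.5,0.0,-0.0,-0.01
```

Request:
jog_arm(
  commands=[-0.03,-0.01,0.5,0,0,0,24,-0.02,-0.01,0.6,0,0,0,24,0,0,0.5,0,0,0,24,0,0,0,0,0,0,24,0,0,0,0,0,0,24,0,0,0,0,0,0,24],
)

```text
t: 68.65
tool_pos: [0.5219, 0.3842, 0.1554]
tool_rot: [-3.131, 0.23, -0.005]
contact_force: [0.5, 0.5, 0.1]
opening: 0.0238
grip_force: 0.0
```

```bash
python3 - <<'E'
from h import *
st();plan([.5204,.3834,.099],YAW,4)
E
```

```text
t 68.65 tcp [0.5219 0.3842 0.1554] yaw -0.147 F [0.5 0.5 0.1] T [0.03 0.04 0.02] open 23.8 grip 0.0
-0.01,0.0,0.23,-0.01,-0.01,0.0
-0.01,0.0,0.23,-0.01,-0.01,0.0
-0.01,0.0,0.23,-0.01,-0.01,0.0
-0.01,0.0,0.23,-0.01,-0.01,0.0
```

Request:
jog_arm(
  commands=[-0.01,0,0.23,0,0,0,24,-0.01,0,0.23,0,0,0,24,0,0,0.23,0,0,0,24,0,0,0.23,0,0,0,24,0,0,0,0,0,0,24,0,0,0,0,0,0,24,0,0,0,0,0,0,20,0,0,0,0,0,0,16,0,0,0,0,0,0,12,0,0,0,0,0,0,5,0,0,0,0,0,0,5,0,0,0,0,0,0,5],
  newtons=20,
)

```text
t: 70.15
tool_pos: [0.5193, 0.3832, 0.0976]
tool_rot: [3.132, -0.23, -0.001]
contact_force: [-1.8, -4.7, 1.4]
opening: 0.0093
grip_force: 20.0
```

```bash
python3 - <<'E'
from h import *
st();o=ctrl.get_obs()["tool_pos"]; a=(o[:2]-PIN)@GY-.066;print(a,o[2]-.001, np.hypot(a,o[2]-.001), np.arctan2(.1,-.116)-np.arctan2(o[2]-.001,a))
def f(l): 
    r=np.hypot(.116,.1);A=np.arctan2(.1,-.116)-np.array(l);P=np.c_[-r*np.cos(A),-r*np.sin(A)]/.06;C=np.round(P-P[0],2)
    print([tuple(map(float,x)) for x in np.diff(C,axis=0).round(2)])
f(np.linspace(1.745,1.30,13));f(np.linspace(1.30,.40,21));f(np.linspace(.40,.06,14))
E
```

```text
t 70.15 tcp [0.5193 0.3832 0.0976] yaw -0.146 F [-1.8 -4.7  1.4] T [-0.74  0.23  0.03] open 9.3 grip 20.0
0.11872165715009414 0.09662525260646404 0.15307276478109189 1.7469859310221967
[(0.06, -0.07), (0.07, -0.07), (0.06, -0.07), (0.07, -0.06), (0.07, -0.07), (0.08, -0.06), (0.07, -0.05), (0.08, -0.06), (0.08, -0.05), (0.08, -0.05), (0.08, -0.04), (0.09, -0.04)]
[(0.1, -0.05), (0.11, -0.04), (0.11, -0.04), (0.11, -0.03), (0.11, -0.02), (0.12, -0.03), (0.11, -0.01), (0.11, -0.02), (0.12, 0.0), (0.11, 0.0), (0.12, 0.0), (0.11, 0.01), (0.12, 0.01), (0.11, 0.02), (0.11, 0.03), (0.11, 0.03), (0.11, 0.03), (0.11, 0.04), (0.11, 0.04), (0.1, 0.05)]
[(0.06, 0.03), (0.06, 0.03), (0.06, 0.04), (0.05, 0.03), (0.06, 0.04), (0.05, 0.03), (0.06, 0.04), (0.05, 0.04), (0.05, 0.05), (0.05, 0.04), (0.05, 0.05), (0.05, 0.04), (0.05, 0.05)]
```

Bar gripped at the right spot. Closing along the arc.

Request:
jog_arm(
  commands=[0,0.06,-0.07,0,0,0,5,0,0.07,-0.07,0,0,0,5,0,0.06,-0.07,0,0,0,5,0,0.07,-0.06,0,0,0,5,0,0.07,-0.07,0,0,0,5,0,0.08,-0.06,0,0,0,5,0,0.07,-0.05,0,0,0,5,0,0.08,-0.06,0,0,0,5,0,0.08,-0.05,0,0,0,5,0,0.08,-0.05,0,0,0,5,0,0.08,-0.04,0,0,0,5,0,0.09,-0.04,0,0,0,5],
)

```text
t: 71.65
tool_pos: [0.5118, 0.3319, 0.1405]
tool_rot: [-3.131, 0.229, -0.001]
contact_force: [-3.5, 5.4, 4.6]
opening: 0.0089
grip_force: 20.1
```

Request:
jog_arm(
  commands=[0,0.1,-0.05,0,0,0,5,0,0.11,-0.04,0,0,0,5,0,0.11,-0.04,0,0,0,5,0,0.11,-0.03,0,0,0,5,0,0.11,-0.02,0,0,0,5,0,0.12,-0.03,0,0,0,5,0,0.11,-0.01,0,0,0,5,0,0.11,-0.02,0,0,0,5,0,0.12,0,0,0,0,5,0,0.11,0,0,0,0,5],
)

```text
t: 72.9
tool_pos: [0.5018, 0.2646, 0.1541]
tool_rot: [3.133, -0.23, -0.001]
contact_force: [-4.1, 1.4, 2.3]
opening: 0.009
grip_force: 20.8
```

```bash
python3 - <<'E'
from h import *
st();o=ctrl.get_obs()["tool_pos"]; a=(o[:2]-PIN)@GY-.066;print(a,o[2]-.001, np.hypot(a,o[2]-.001), np.arctan2(.1,-.116)-np.arctan2(o[2]-.001,a))
E
```

```text
t 72.9 tcp [0.5018 0.2646 0.1541] yaw -0.146 F [-4.1  1.4  2.3] T [ 0.41  0.64 -0.1 ] open 9.0 grip 20.8
-0.0012060367521357501 0.15310829094149603 0.1531130408543743 0.8514603460410142
```

Request:
jog_arm(
  commands=[0,0.12,0,0,0,0,5,0,0.11,0.01,0,0,0,5,0,0.12,0.01,0,0,0,5,0,0.11,0.02,0,0,0,5,0,0.11,0.03,0,0,0,5,0,0.11,0.03,0,0,0,5,0,0.11,0.03,0,0,0,5,0,0.11,0.04,0,0,0,5,0,0.11,0.04,0,0,0,5,0,0.1,0.05,0,0,0,5],
)

```text
t: 74.15
tool_pos: [0.492, 0.1988, 0.1373]
tool_rot: [3.133, -0.229, -0.001]
contact_force: [-4.4, -0.8, 1.9]
opening: 0.0089
grip_force: 21.4
```

Request:
jog_arm(
  commands=[0,0.06,0.03,0,0,0,5,0,0.06,0.03,0,0,0,5,0,0.06,0.04,0,0,0,5,0,0.05,0.03,0,0,0,5,0,0.06,0.04,0,0,0,5,0,0.05,0.03,0,0,0,5,0,0.06,0.04,0,0,0,5,0,0.05,0.04,0,0,0,5,0,0.05,0.05,0,0,0,5,0,0.05,0.04,0,0,0,5,0,0,0,0,0,0,5],
)

```text
t: 75.53
tool_pos: [0.4874, 0.1661, 0.1155]
tool_rot: [3.132, -0.23, -0.0]
contact_force: [-4.5, -0.5, 0.3]
opening: 0.0089
grip_force: 21.1
```

```bash
python3 - <<'E'
from h import *
st();o=ctrl.get_obs()["tool_pos"]; a=(o[:2]-PIN)@GY-.066;print(a,o[2]-.001, np.hypot(a,o[2]-.001), np.arctan2(.1,-.116)-np.arctan2(o[2]-.001,a))
E
```

```text
t 75.53 tcp [0.4874 0.1661 0.1155] yaw -0.146 F [-4.5 -0.5  0.3] T [-0.02  0.73 -0.03] open 8.9 grip 21.1
-0.10071451048456917 0.11454476288169048 0.15252513014506525 0.13810012530877147
```

Request:
jog_arm(
  commands=[0,0.03,0.03,0,0,0,5,0,0.03,0.02,0,0,0,5,0,0.02,0.03,0,0,0,5,0,0.03,0.02,0,0,0,5,0,0.02,0.03,0,0,0,5,0,0.02,0.03,0,0,0,5,0,0.02,0.02,0,0,0,5,0,0.01,0.01,0,0,0,5,0,0,0,0,0,0,5],
)

```text
t: 76.65
tool_pos: [0.4858, 0.1553, 0.1045]
tool_rot: [3.131, -0.229, -0.001]
contact_force: [-6.5, -2.4, 1.3]
opening: 0.0092
grip_force: 21.5
```

Request:
jog_arm(
  commands=[0,0.01,0.01,0,0,0,5,0,0.01,0.02,0,0,0,5,0,0.01,0.01,0,0,0,5,0,0,0,0,0,0,5],
)

```text
t: 77.15
tool_pos: [0.4855, 0.1532, 0.1022]
tool_rot: [3.131, -0.229, -0.001]
contact_force: [-5.9, -4.3, 3.2]
opening: 0.009
grip_force: 21.6
```

```bash
python3 - <<'E'
from h import *
st();o=ctrl.get_obs()["tool_pos"]; a=(o[:2]-PIN)@GY-.066;print(a,o[2]-.001, np.hypot(a,o[2]-.001), np.arctan2(.1,-.116)-np.arctan2(o[2]-.001,a))
E
```

```text
t 77.15 tcp [0.4855 0.1532 0.1022] yaw -0.146 F [-5.9 -4.3  3.2] T [-0.41  0.98 -0.08] open 9.0 grip 21.6
-0.11374293075329978 0.10116489298975348 0.1522228296609225 0.015478135420964545
```

Request:
jog_arm(
  commands=[0,0.01,0.01,0,0,0,5,0,0.01,0.01,0,0,0,5,0,0,0,0,0,0,5],
)

```text
t: 77.53
tool_pos: [0.4854, 0.1521, 0.101]
tool_rot: [3.131, -0.229, -0.001]
contact_force: [-6.9, -2.5, 4.2]
opening: 0.0092
grip_force: 21.6
```

Request:
jog_arm(
  commands=[0,0.01,0.01,0,0,0,5,0,0.01,0.01,0,0,0,5,0,0,0,0,0,0,5],
)

```text
t: 77.9
tool_pos: [0.4852, 0.1511, 0.0996]
tool_rot: [3.131, -0.229, -0.001]
contact_force: [-6.2, -1.6, 1.3]
opening: 0.0091
grip_force: 21.6
```

```bash
python3 - <<'E'
from h import *
st();o=ctrl.get_obs()["tool_pos"]; a=(o[:2]-PIN)@GY-.066;print(a,o[2]-.001, np.hypot(a,o[2]-.001), np.arctan2(.1,-.116)-np.arctan2(o[2]-.001,a))
E
```

```text
t 77.9 tcp [0.4852 0.1511 0.0996] yaw -0.146 F [-6.2 -1.6  1.3] T [-0.26  0.87 -0.07] open 9.1 grip 21.6
-0.11593456071657743 0.09864987981612684 0.15222556012799573 -0.006436982998126783
```

Request:
jog_arm(
  commands=[0,0.01,0.01,0,0,0,5,0,0,0.01,0,0,0,5,0,0,0,0,0,0,5],
)

```text
t: 78.28
tool_pos: [0.4851, 0.1506, 0.099]
tool_rot: [3.132, -0.229, -0.001]
contact_force: [-7.4, -2.0, 4.2]
opening: 0.009
grip_force: 21.9
```

Request:
jog_arm(
  commands=[0,0.01,0.01,0,0,0,5,0,0,0.01,0,0,0,5,0,0,0,0,0,0,5],
)

```text
t: 78.65
tool_pos: [0.4852, 0.1506, 0.0989]
tool_rot: [3.133, -0.229, -0.001]
contact_force: [-9.7, -1.0, 10.1]
opening: 0.0088
grip_force: 22.3
```

```bash
python3 - <<'E'
from h import *
st();o=ctrl.get_obs()["tool_pos"]; a=(o[:2]-PIN)@GY-.066;print(a,o[2]-.001, np.hypot(a,o[2]-.001), np.arctan2(.1,-.116)-np.arctan2(o[2]-.001,a))
for c in("scene","top"):
    d=eyes.get_image(c);w=cloud(d);x,y,z=w[...,0],w[...,1],w[...,2];g=(w[...,:2]-PIN)@GY
    gx=(w[...,:2]-PIN)@GX
    m=(abs(gx)<.052)&(g>-.062)&(g<.06)&(z>.07)&(z<.1)
    q=w[m]; 
    if m.sum()>30: A=np.c_[g[m],np.ones(m.sum())];k=np.linalg.lstsq(A,z[m],rcond=None)[0];print(c,m.sum(),"slope",k)
E
```

```text
t 78.65 tcp [0.4852 0.1506 0.0989] yaw -0.146 F [-9.7 -1.  10.1] T [-0.03  1.62 -0.05] open 8.8 grip 22.3
-0.11641856091985812 0.097863862071098 0.15208753014669418 -0.012435443575764982
scene 892 slope [-0.00132913  0.0835655 ]
top 115 slope [0.00034002 0.08481608]
```

The hood top is level (slope about 0) and there is a firm reaction at the end, so the cover is shut. Releasing and backing off.

Request:
jog_arm(
  commands=[0,0,-0.01,0,0,0,12,0,0,0,0,0,0,16,0,0,0,0,0,0,22,0,0,0,0,0,0,30,0,0,0,0,0,0,36,0,0,-0.2,0,0,0,36,0,0,-0.4,0,0,0,36,0,0,-0.6,0,0,0,36,0,0,-0.7,0,0,0,36,0,0,-0.6,0,0,0,36,0.2,0.6,0,0,0,0,36,0.2,0.7,0,0,0,0,36,0.2,0.7,0,0,0,0,36,0.2,0.7,0,0,0,0,36,0,0,0,0,0,0,36,0,0,0,0,0,0,36,0,0,0,0,0,0,36],
)

```text
t: 80.88
tool_pos: [0.5089, -0.0156, 0.2479]
tool_rot: [-3.133, 0.227, -0.0]
contact_force: [0.0, 1.2, -0.2]
opening: 0.0364
grip_force: 0.0
```

```bash
python3 - <<'E'
from h import *
st();d=brass();save(d,"s4.png",(170,150,430,310),3)
E
```

```text
t 80.88 tcp [ 0.5089 -0.0156  0.2479] yaw -0.145 F [ 0.   1.2 -0.2] T [0.01 0.07 0.02] open 36.4 grip 0.0
top 56 [ 0.623  -0.0526  0.0509] [0.018 0.034 0.012]
top 147 [ 0.466  -0.0175  0.0517] [0.036 0.036 0.014]
scene 184 [-0.4665  0.4057  0.055 ] [0.039 0.088 0.04 ]
scene 1004 [-0.4671 -0.2244  0.0551] [0.038 0.45  0.04 ]
scene 129 [ 0.4681 -0.019   0.0462] [0.048 0.036 0.021]
scene 121 [ 0.4736 -0.1001  0.0466] [0.045 0.032 0.021]
scene 157 [ 0.616  -0.0524  0.0454] [0.043 0.039 0.021]
```

View pics/s4.png

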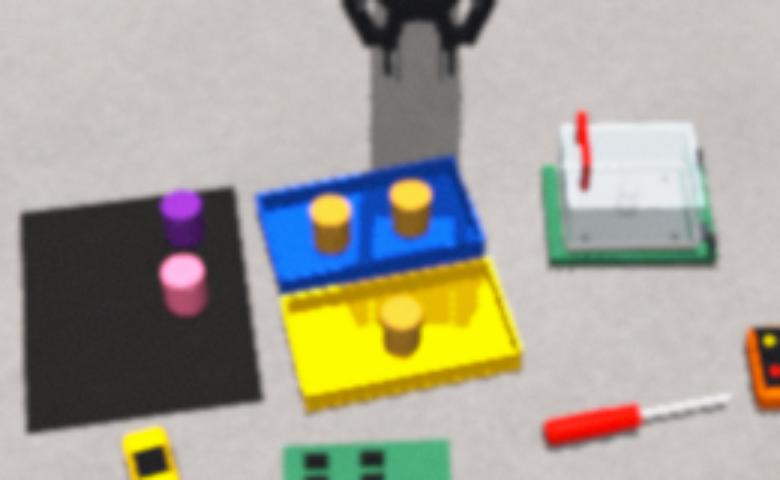

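The cover is shut (crop px (630,190)), two sleeves stand in blue and one in yellow, and the arm is clear of everything.

```bash
python3 -c "
from station import job
print(job.finish_job())"
```

```text
the job is handed in; nothing more can be done
None
```

I sorted all three brass sleeves: two stopped at the step and stand in the blue tray, one went down to the base plate and stands in the yellow tray. The cover is shut again, and the job was handed in at about 81 s; the hand-in returned no result.

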